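Grade salvaged hardware with the tilting sieve tray

TASK

First take the flat scraper out of the sieve tray and slide its blade fully home into the slot of the tool rack. Then load all the steel spacers and aluminium knobs from the mat into the level tray, the spacers on its solid plate, and slowly lift the bar handle part way until all the spacers have slid down and dropped through the slots into the pan while the knobs are still held in the tray; only then tip it further so that the knobs go over the lip into the bin. Lower the tray level again and let go; leave the jar, screwdriver and cup alone.

Things in the scene. Friction and masses are not known exactly. Their poses are not given: they have to be found in the camera images.
- sieve (a joint): tilt of the sieve tray, rad: 0 = level on its stand, grows to 1.4 as the bar handle is lifted. Turns easily (about 3 N up at the bar); let go, it swings back down to 0. Tilted slowly, hardware starts to slide on the smooth steel at 0.2 to 0.35; up to about 0.6 the lip holds the knobs back, above about 1.1 they slide over it.
- sieve_hinge (a point): middle of the tray's hinge axis, 85 mm above the bench. Axes turn with the tray: x along the hinge axis, y from the bar handle towards lip and bin, z up out of the tray. In this frame the tray's floor is at z = 0, from y = -183 to -18 mm, 156 mm wide inside, with walls 20 mm above the floor on three sides; the lip ends at the axis.
- sieve_bar (a point): centre of the tray's bar handle, round, 10 mm thick and 80 mm long, parallel to the hinge axis, between two arms; at y = -225 mm, z = 0 in the frame of sieve_hinge, 33 mm clear of the tray's end wall, free air below. It may turn between the fingers. Axes as sieve_hinge.
- sieve_plate (a point): centre of the upper face of the tray's solid plate, 156 mm (x) by 80 mm (y), at y = -143 mm in the frame of sieve_hinge. Axes as sieve_hinge.
- sieve_slots (a point): centre of the tray's slotted part, which joins the solid plate at the same level: six 5 mm round bars along y, 85 mm long, at x = ±11.5, ±34.5, ±57.5 mm, with open slots 18 mm wide between and beside them (a spacer sliding just along a bar may ride on it); at y = -60 mm in the frame of sieve_hinge. Towards the bin it ends at a lip that ramps up at 40 degrees, 13 mm high. Axes as sieve_hinge.
- pan (a point): centre of the floor of the white open pan fixed below the tray, 170 x 188 mm inside, walls 30 mm; spacers that drop through the slots fall into it. Axes: x along the hinge, y towards the bin, z up; fixed to the stand.
- bin (a point): centre of the floor of the black open bin fixed beyond the lip, 192 x 144 mm inside, walls 55 mm. Axes as pan.
- scraper_grip (a point): grip point of the flat plastic scraper, in the middle of its black handle (70 x 22 x 24 mm high), 12 mm above its flat underside and 28 mm behind the handle's front end. x points along the tool towards the blade, z up. The grey blade (70 long, 50 wide, 4 mm thick) leaves the front of the handle, flush with the underside. It starts lying in the tray, blade towards the lip.
- scraper_edge (a point): middle of the scraper's front edge, half-way up the 4 mm blade: 98 mm ahead of scraper_grip and 10 mm below it. Axes as scraper_grip.
- rack_mouth (a point): middle of the lower edge of the slot's mouth in the plywood tool rack: a fixed block 84 mm wide and 52 mm high with one level slot, 58 mm wide, 8 mm high, 75 mm deep, its floor 30 mm above the bench. x points straight into the slot, z up. A ledge 14 mm wide, 62 mm long, level with the slot's floor, runs out before the mouth and carries the handle. Home: the handle's front end touches the block.
- spacer1_c (a point): centre of a small plain steel spacer, an upright cylinder of 12 mm diameter and 12 mm high, 11 g; stands on the bench at the start (three or four are present, None if absent).
- spacer2_c (a point): centre of a small plain steel spacer, an upright cylinder of 12 mm diameter and 12 mm high, 11 g; stands on the bench at the start (three or four are present, None if absent).
- spacer3_c (a point): centre of a small plain steel spacer, an upright cylinder of 12 mm diameter and 12 mm high, 11 g; stands on the bench at the start (three or four are present, None if absent).
- spacer4_c (a point): centre of a small plain steel spacer, an upright cylinder of 12 mm diameter and 12 mm high, 11 g; stands on the bench at the start (three or four are present, None if absent).
- knob1_c (a point): centre of a large aluminium knob, an upright cylinder of 48 mm diameter and 26 mm high, about 50 g; stands on the bench at the start (one or two are present, None if absent).
- knob2_c (a point): centre of a large aluminium knob, an upright cylinder of 48 mm diameter and 26 mm high, about 50 g; stands on the bench at the start (one or two are present, None if absent).
- jar: amber glass jar with black cap, 48 mm diameter, 55 mm high, origin under its centre; bystander.
- driver: screwdriver lying on the bench, about 200 mm; bystander.
- cup: white cup, 68 mm diameter, 60 mm high, origin under its centre; bystander.
Mind the look-alikes: they are no part of the job. Of the things that look like the part that bears scraper_grip, the larger one is meant.

How it is judged:
On the way, in this order (a step that is already met when the one before it is completed fails the run):
1. the scraper's blade is home in the rack's slot (x of scraper_edge in the frame of rack_mouth between 0.062 and 0.09 m and y of scraper_edge in the frame of rack_mouth between -0.012 and 0.012 m and z of scraper_edge in the frame of rack_mouth between -0.003 and 0.009 m and angle between the x axis of scraper_edge and the x axis of rack_mouth, either way round below 0.12 rad), for 0.3 s.
2. the level tray holds all the hardware, every spacer on the solid plate (x of spacer1_c in the frame of sieve_plate between -0.08 and 0.08 m and y of spacer1_c in the frame of sieve_plate between -0.045 and 0.048 m and z of spacer1_c in the frame of sieve_plate between 0 and 0.03 m and x of spacer2_c in the frame of sieve_plate between -0.08 and 0.08 m and y of spacer2_c in the frame of sieve_plate between -0.045 and 0.048 m and z of spacer2_c in the frame of sieve_plate between 0 and 0.03 m and x of spacer3_c in the frame of sieve_plate between -0.08 and 0.08 m and y of spacer3_c in the frame of sieve_plate between -0.045 and 0.048 m and z of spacer3_c in the frame of sieve_plate between 0 and 0.03 m and x of spacer4_c in the frame of sieve_plate between -0.08 and 0.08 m and y of spacer4_c in the frame of sieve_plate between -0.045 and 0.048 m and z of spacer4_c in the frame of sieve_plate between 0 and 0.03 m and x of knob1_c in the frame of sieve_plate between -0.08 and 0.08 m and y of knob1_c in the frame of sieve_plate between -0.045 and 0.15 m and z of knob1_c in the frame of sieve_plate between 0 and 0.045 m and x of knob2_c in the frame of sieve_plate between -0.08 and 0.08 m and y of knob2_c in the frame of sieve_plate between -0.045 and 0.15 m and z of knob2_c in the frame of sieve_plate between 0 and 0.045 m and value of joint sieve below 0.08 rad), for 0.3 s.
3. the spacers lie in the pan while the knobs are still in the tray (x of spacer1_c in the frame of pan between -0.088 and 0.088 m and y of spacer1_c in the frame of pan between -0.095 and 0.095 m and z of spacer1_c in the frame of pan between -0.005 and 0.03 m and x of spacer2_c in the frame of pan between -0.088 and 0.088 m and y of spacer2_c in the frame of pan between -0.095 and 0.095 m and z of spacer2_c in the frame of pan between -0.005 and 0.03 m and x of spacer3_c in the frame of pan between -0.088 and 0.088 m and y of spacer3_c in the frame of pan between -0.095 and 0.095 m and z of spacer3_c in the frame of pan between -0.005 and 0.03 m and x of spacer4_c in the frame of pan between -0.088 and 0.088 m and y of spacer4_c in the frame of pan between -0.095 and 0.095 m and z of spacer4_c in the frame of pan between -0.005 and 0.03 m and x of knob1_c in the frame of sieve_plate between -0.08 and 0.08 m and y of knob1_c in the frame of sieve_plate between -0.045 and 0.15 m and z of knob1_c in the frame of sieve_plate between 0 and 0.045 m and x of knob2_c in the frame of sieve_plate between -0.08 and 0.08 m and y of knob2_c in the frame of sieve_plate between -0.045 and 0.15 m and z of knob2_c in the frame of sieve_plate between 0 and 0.045 m), for 0.3 s.
4. the knobs lie in the bin and the spacers in the pan (x of spacer1_c in the frame of pan between -0.088 and 0.088 m and y of spacer1_c in the frame of pan between -0.095 and 0.095 m and z of spacer1_c in the frame of pan between -0.005 and 0.03 m and x of spacer2_c in the frame of pan between -0.088 and 0.088 m and y of spacer2_c in the frame of pan between -0.095 and 0.095 m and z of spacer2_c in the frame of pan between -0.005 and 0.03 m and x of spacer3_c in the frame of pan between -0.088 and 0.088 m and y of spacer3_c in the frame of pan between -0.095 and 0.095 m and z of spacer3_c in the frame of pan between -0.005 and 0.03 m and x of spacer4_c in the frame of pan between -0.088 and 0.088 m and y of spacer4_c in the frame of pan between -0.095 and 0.095 m and z of spacer4_c in the frame of pan between -0.005 and 0.03 m and x of knob1_c in the frame of bin between -0.1 and 0.1 m and y of knob1_c in the frame of bin between -0.076 and 0.076 m and z of knob1_c in the frame of bin between -0.005 and 0.05 m and x of knob2_c in the frame of bin between -0.1 and 0.1 m and y of knob2_c in the frame of bin between -0.076 and 0.076 m and z of knob2_c in the frame of bin between -0.005 and 0.05 m), for 0.3 s.
At the end, for the whole second after the job is handed in: Scraper blade at least 62 mm into the rack slot, within 12 mm of its middle line and 0.12 rad of its direction; every spacer in the pan and every knob in the bin; tray level (below 0.05 rad); all at rest (all of step 1 and all of step 4 and value of joint sieve below 0.05 rad and linear speed of each of spacer1, spacer2, spacer3, spacer4, knob1, knob2, scraper below 0.03 m/s); the robot touches nothing.
It fails at once if a bystander (jar, screwdriver, cup) was moved more than 30 mm (distance of any of jar, driver, cup from where it was at the start of the episode above 0.03 m).
Of spacer1, spacer2, spacer3, spacer4 only 3 to 4 are there at a start; the rules pass over those that are not, and their reading is None.
Of knob1, knob2 only 1 to 2 are there at a start; the rules pass over those that are not, and their reading is None.
At some moment in a run one of knob1, knob2 may be knocked a few centimetres aside while the robot is not near it.
It also fails if it takes over 208 s, if anything falls off the work surface, if the arm or the gripper's body presses on something with over 40 N, if the wrist force passes 120 N, or if a joint passes its speed limit or range.

ROBOT

A 7-joint arm with a two-finger parallel gripper is mounted at the origin on the work surface. World frame = base frame: x ahead of the robot, y to its left, z up, the work surface at z = 0. Lengths are in m, angles in rad, forces in N, time in s.
With the tool pointing down it reaches from about 0.425 to 0.875 m from the base axis. Payload 4.7 kg.
Tool frame: the origin (TCP) lies between the finger pads; the fingertips stand 8 mm ahead of it and the grasp point (between the pads) lies 11 mm behind it; z points along the fingers, y is the direction in which the jaws open and shut (so a half turn about z gives the same grasp; the last joint's range is limited). The gripper opens to 85 mm and grips with 20 to 120 N. Pads are 22 mm wide; open, the fingers measure 114 mm over their backs; the gripper's body (76 mm by 85 mm) begins 54 mm behind the grasp point. The pads swing forward as they close: fully open they stand 13 mm farther back than shut.
Start: joints at [1.207, 0.321, -0.07, 1.45, 0.023, 1.371, -0.057], TCP at [0.24, -0.604, 0.239] pointing down, gripper open.
Joint ranges: [-2.86, 2.86], [-0.3, 2.09], [-1.38, 1.24], [0.06, 2.45], [-1.56, 4.7], [0.09, 2.05], [-2.69, 2.69]. Speed limits (rad/s): [2.57, 2.57, 3.14, 3.14, 3.14, 3.14, 3.14].

INTERFACE

Orientations are given as a 3x3 rotation matrix whose columns are the frame's x, y, z axes.
In Python, from plant import bot gives the robot as it stands.
- The arm moves only by the shell command python3 -m jog 'ROWS' [FORCE]. ROWS is a JSON object of lists of equal length, an entry for each row: "dp": the shift along the tool's x, y, z in cm, a list of three; "roll": the turn about the tool's z in rad; "claw": the finger opening in cm, from 0 to 8.54. A call has 1 to 10 rows; each row shifts and turns the commanded pose from where the row before left it, along the tool's axes as they then stand; what a row does not reach is not made up. A row lasts 1/12 s, in which the tool goes at most 41.7 mm and 7.16 degrees, less where a joint would pass 70% of its speed; a pose out of reach is approached as far as the arm can. A call with a gripper value outside its range is refused whole. The fingers move at their own pace and stop on an object; FORCE is the grip in N (left out, the last holds). Time passes only in rows, so rows that do not move let the fingers close. It gives the time, the measured TCP pose, the force and the opening at its end, in the units of the state.
- bot.state(): the state, without advancing time (a new reading comes with each control period).
- bot.get_image(name): name is "side" or "top" or "wrist"; returns the picture (420x560x3 uint8, red, green, blue); there is no depth.
- bot.camera_params(name): a dict with "intrinsics" (3x3 intrinsics, pixels), "k1" (the pictures are not rectified: a ray, as slopes to the right and down, at radius r is drawn at 1 + k1 r^2 times it, then the intrinsics apply), "R" (3x3) and "t" (3): a world point X has camera coordinates R X + t. Camera axes: x right, y down, z forward; pixel columns grow to the right and rows downward; lengths in m; the calibration is good to about 2 mm. A picture is of the moment at which its call begins: read the wrist's pose just before it. camera_params takes no time and is no camera call; for the wrist camera it gives the pose at the moment of the call.
- bot.close_job(): hands the job in, once; it reports no verdict.
The state is a dict: "time": time; "joint_pos": joint angles; "joint_velocities": joint speeds; "joint_torque": joint torques, N m; "tcp_pos": TCP position; "eef_rot": TCP orientation; "wrist_force": force on the tool from outside, world axes, zero at the start; "ft_torque": the same for the moment, N m; "finger_gap": opening from 0.0 (shut) to 1.0 (fully open).
Only numpy, scipy, OpenCV 4.12 (cv2) and the standard library are available. Lean on these libraries where they do the work, as an engineer would, in place of code of your own. Each camera call takes 0.05 s, during which the arm holds its last target.

## Working session

There is one attempt and no reset: what is moved stays moved. The work goes in short steps, Python scripts to look and compute and a shell command to move; the robot and the scene stay as the last step left them, time stands still between calls to the robot, and variables do not carry over. Pictures are saved under pics/ and viewed, and the job is handed in when it is done.

```bash
ls; mkdir -p pics; python3 - <<'E'
from plant import bot
import cv2,numpy as np
s=bot.state();print(s)
for n in ["side","top","wrist"]:
    p=bot.camera_params(n);print(n,p)
    cv2.imwrite(f"pics/{n}0.png",bot.get_image(n)[:,:,::-1])
E
```

```text
pics
{'time': 0.0, 'joint_pos': array([ 1.20711443,  0.32180156, -0.07009137,  1.45168602,  0.02259835,
        1.37079748, -0.05688911]), 'joint_velocities': array([ 0.00116827,  0.00012079, -0.00045808, -0.00018952,  0.00114785,
       -0.00214551, -0.00011671]), 'joint_torque': array([-6.45188811e-05, -4.93573523e+01, -3.82256582e-01, -3.14332151e+01,
        1.30104023e-02,  1.12254359e-02,  1.33979324e-06]), 'tcp_pos': array([ 0.23952322, -0.60369088,  0.23823193]), 'eef_rot': array([[ 9.29467468e-01,  3.68903239e-01, -7.90925083e-04],
       [ 3.68904075e-01, -9.29465857e-01,  1.73339579e-03],
       [-9.56825371e-05, -1.90291048e-03, -9.99998185e-01]]), 'wrist_force': array([-0.73561105, -0.17307103,  0.035902  ]), 'ft_torque': array([ 0.0010704 , -0.03550586,  0.03626906]), 'finger_gap': 0.9996597562738986}
side {'intrinsics': array([[437.5074994 ,   0.        , 284.89540033],
       [  0.        , 437.5074994 , 202.01075441],
       [  0.        ,   0.        ,   1.        ]]), 'k1': -0.007417936166038686, 'R': array([[ 0.99826424, -0.05885473, -0.00215284],
       [-0.03059
[... 248 characters left out ...]
38617],
       [  0.        ,   0.        ,   1.        ]]), 'k1': -0.11293069489649932, 'R': array([[ 0.02931735, -0.998922  ,  0.03599059],
       [-0.99752014, -0.03154309, -0.06291738],
       [ 0.06398481, -0.03405677, -0.99736958]]), 't': array([-0.03444915,  0.56932516,  1.06883263])}
wrist {'intrinsics': array([[372.02526055,   0.        , 276.53531818],
       [  0.        , 372.02526055, 213.95283202],
       [  0.        ,   0.        ,   1.        ]]), 'k1': -0.08744389286852945, 'R': array([[ 0.36867785, -0.92955621, -0.00137347],
       [-0.89060828, -0.35365289,  0.2859135 ],
       [-0.2662584 , -0.10418675, -0.95825445]]), 't': array([-0.64986752, -0.03673956,  0.37904865])}
```

View pics/top0.png

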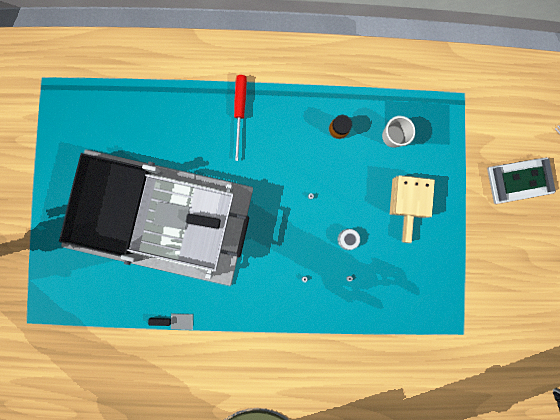

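View pics/side0.png

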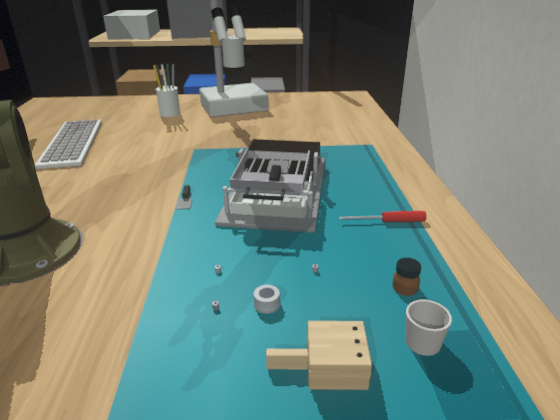

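View pics/wrist0.png

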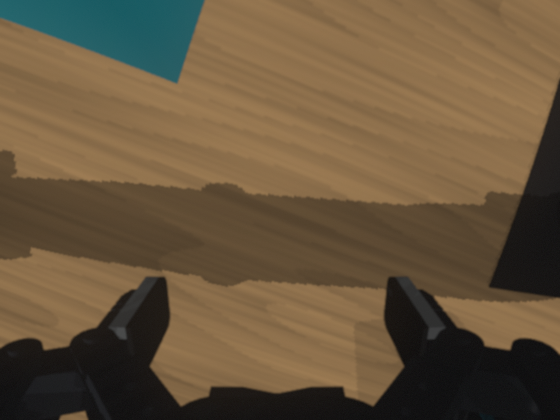

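```bash
cat > h.py <<'E'
from plant import bot
import cv2,numpy as np
def cp(n): 
    p=bot.camera_params(n);return p
def ray(p,u,v):
    K=p["intrinsics"];k=p["k1"]
    d=cv2.undistortPoints(np.array([[[u,v]]],float),K,np.array([k,0,0,0,0.]))[0,0]
    # opencv model: x_d = x(1+k r^2) with r of undistorted
    R=p["R"];t=p["t"]
    return -R.T@t, R.T@np.array([d[0],d[1],1.])
def onz(p,u,v,z):
    o,d=ray(p,u,v);return o+d*(z-o[2])/d[2]
def proj(p,X):
    return cv2.projectPoints(np.array(X,float).reshape(-1,3),cv2.Rodrigues(p["R"])[0],p["t"],p["intrinsics"],np.array([p["k1"],0,0,0,0.]))[0].reshape(-1,2)
def tri(rays):
    A=np.zeros((3,3));b=np.zeros(3)
    for o,d in rays:
        d=d/np.linalg.norm(d);M=np.eye(3)-np.outer(d,d);A+=M;b+=M@o
    return np.linalg.solve(A,b)
def crop(im,x0,y0,x1,y1,f):
    return cv2.resize(im[y0:y1,x0:x1],None,fx=f,fy=f,interpolation=cv2.INTER_CUBIC)
E
python3 - <<'E'
import cv2
from h import crop
t=cv2.imread("pics/top0.png")
cv2.imwrite("pics/t_tray.png",crop(t,50,140,260,290,3.8))
cv2.imwrite("pics/t_right.png",crop(t,290,110,450,290,3.3))
s=cv2.imread("pics/side0.png")
cv2.imwrite("pics/s_tray.png",crop(s,170,130,340,235,4.5))
cv2.imwrite("pics/s_rack.png",crop(s,200,250,380,395,4))
E
```

```text
(no output)
```

View pics/t_tray.png

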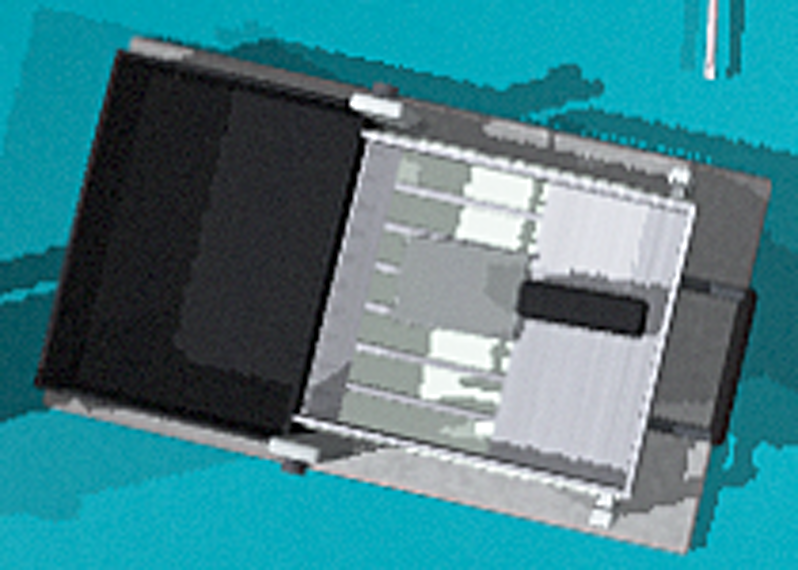

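View pics/t_right.png

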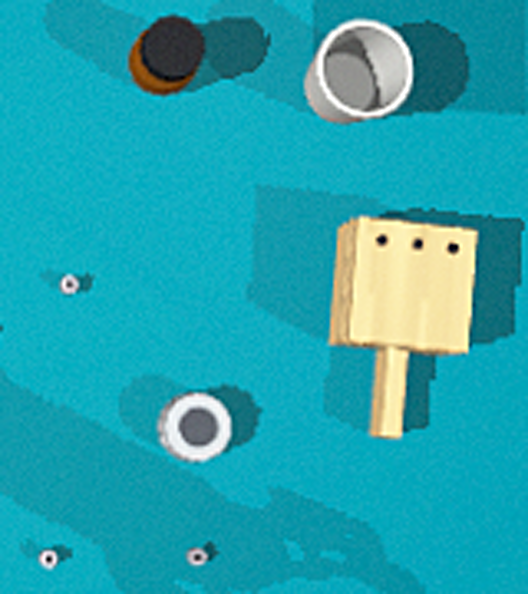

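View pics/s_tray.png

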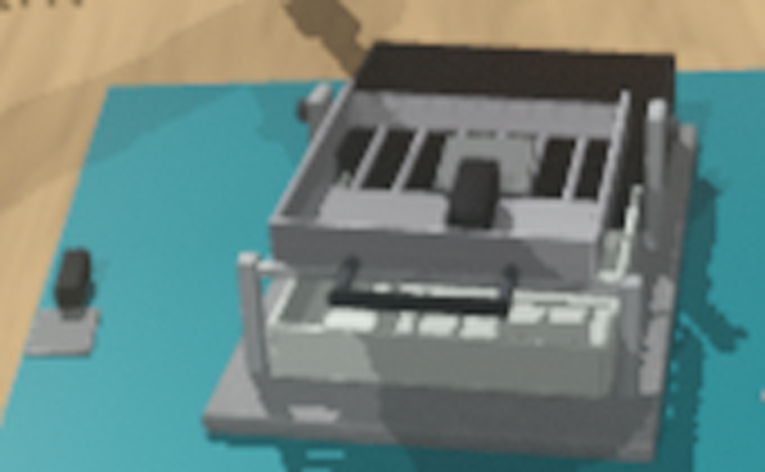

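View pics/s_rack.png

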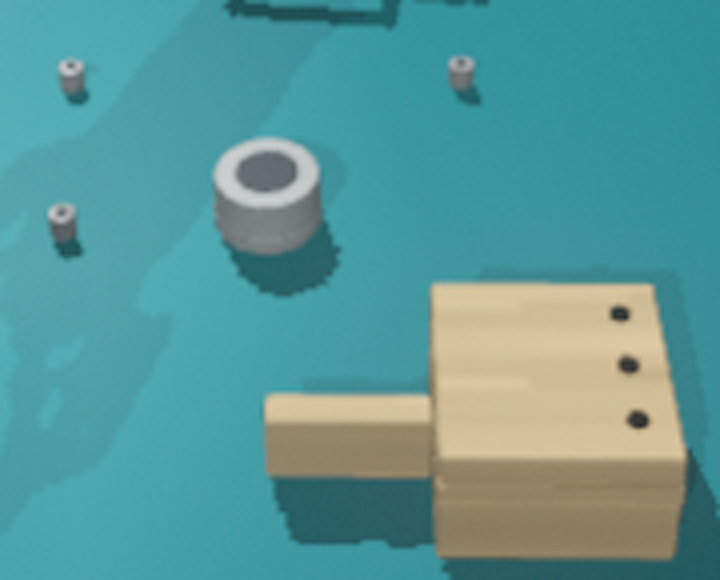

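```bash
python3 - <<'E'
from h import *
p=cp("top");q=cp("side")
T=lambda x,y:(50+x/3.8,140+y/3.8)
Rr=lambda x,y:(290+x/3.3,110+y/3.3)
f=lambda uv,z:onz(p,uv[0],uv[1],z).round(4)
print("handle top corners",[f(T(*c),.109) for c in [(520,281),(648,297),(643,336),(517,315)]])
print("bar ends",f(T(750,293),.09),f(T(716,440),.09))
print("tray end wall top corners",f(T(692,207),.105),f(T(622,494),.105))
print("lip corners",f(T(366,133),.098),f(T(295,418),.098))
print("rack top corners",[f(Rr(*c),.052) for c in [(357,218),(476,230),(468,352),(346,344)]])
print("ledge end",[f(Rr(*c),.030) for c in [(372,436),(401,437),(377,348),(408,350)]])
print("spacers",[f(Rr(*c),.012) for c in [(69,283),(48,558),(197,556)]])
print("knob top",f(Rr(197,426),.026))
S=lambda x,y:(200+x/4,250+y/4)
g=lambda uv,z:onz(q,uv[0],uv[1],z).round(4)
print("side spacers",[g(S(*c),.012) for c in [(461,62),(71,65),(62,211)]],"knob",g(S(267,172),.026))
print("side rack top",[g(S(*c),.052) for c in [(432,285),(655,285),(685,459),(433,458)]])
print("side ledge",[g(S(*c),.030) for c in [(265,397),(265,421),(432,396),(433,423)]])
S=lambda x,y:(170+x/4.5,130+y/4.5)
print("side bar",g(S(330,294),.09),g(S(508,300),.09))
print("side handle",[g(S(*c),.109) for c in [(462,160),(498,160),(498,190),(455,190)]])
E
```

```text
handle top corners [array([0.5486, 0.1583, 0.109 ]), array([0.5421, 0.0885, 0.109 ]), array([0.5209, 0.0904, 0.109 ]), array([0.5301, 0.1592, 0.109 ])]
bar ends [0.5469 0.0335 0.09  ] [0.4652 0.0496 0.09  ]
tray end wall top corners [0.5923 0.0665 0.105 ] [0.435  0.0992 0.105 ]
lip corners [0.6283 0.2485 0.098 ] [0.4701 0.2806 0.098 ]
rack top corners [array([ 0.6509, -0.2998,  0.052 ]), array([ 0.6459, -0.3836,  0.052 ]), array([ 0.5622, -0.3784,  0.052 ]), array([ 0.565 , -0.2931,  0.052 ])]
ledge end [array([ 0.5036, -0.319 ,  0.03  ]), array([ 0.5034, -0.3395,  0.03  ]), array([ 0.5643, -0.3216,  0.03  ]), array([ 0.5635, -0.3437,  0.03  ])]
spacers [array([ 0.6037, -0.1088,  0.012 ]), array([ 0.414 , -0.0991,  0.012 ]), array([ 0.4177, -0.2024,  0.012 ])]
knob top [ 0.5073 -0.1976  0.026 ]
side spacers [array([ 0.604 , -0.1071,  0.012 ]), array([ 0.4146, -0.0978,  0.012 ]), array([ 0.4184, -0.2013,  0.012 ])] knob [ 0.5078 -0.1975  0.026 ]
side rack top [array([ 0.569 , -0.2957,  0.052 ]), array([ 0.6537, -0.3009,  0.052 ]), array([ 0.6463, -0.3823,  0.052 ]), array([ 0.5608, -0.3766,  0.052 ])]
side ledge [array([ 0.5043, -0.3265,  0.03  ]), array([ 0.504 , -0.3377,  0.03  ]), array([ 0.5659, -0.3298,  0.03  ]), array([ 0.565 , -0.3423,  0.03  ])]
side bar [0.4645 0.0451 0.09  ] [0.549  0.0338 0.09  ]
side handle [array([0.5316, 0.1532, 0.109 ]), array([0.5503, 0.152 , 0.109 ]), array([0.5485, 0.1155, 0.109 ]), array([0.5268, 0.1169, 0.109 ])]
```

```bash
python3 -m jog '{"dp":[[2.74,-2.87,0],[2.74,-2.87,0],[2.74,-2.87,0],[2.74,-2.87,0],[2.74,-2.87,0],[2.74,-2.87,0],[2.74,-2.87,0],[2.74,-2.87,0],[2.74,-2.87,0],[2.74,-2.87,0]],"roll":[0,0,0,0,0,0,0,0,0,0],"claw":[5,5,5,5,5,5,5,5,5,5]}'
```

```text
time: 0.98
tcp_pos: [0.3887, -0.2344, 0.2392]
eef_rot: [[0.93, 0.369, -0.0], [0.369, -0.93, -0.0], [-0.0, 0.0, -1.0]]
wrist_force: [1.6, -0.9, -0.8]
finger_gap: 0.59
```

```bash
python3 -m jog '{"dp":[[2.74,-2.87,0],[2.74,-2.87,0],[2.74,-2.87,0],[2.74,-2.87,0],[2.74,-2.87,0],[2.74,-2.87,0],[2.74,-2.87,0],[2.74,-2.87,0],[2.74,-2.87,0],[2.74,-2.87,0]],"roll":[0,0,0,0,0,0,0,0,0,0],"claw":[5,5,5,5,5,5,5,5,5,5]}'
```

```text
time: 1.82
tcp_pos: [0.5377, 0.133, 0.2393]
eef_rot: [[0.93, 0.368, 0.0], [0.368, -0.93, -0.0], [0.0, 0.001, -1.0]]
wrist_force: [0.9, -0.4, -0.2]
finger_gap: 0.585
```

```bash
python3 -m jog '{"dp":[[0,0,0],[0,0,0],[0,0,0],[0,0,0],[0,0,0],[0,0,0],[0,0,0],[0,0,0],[0,0,0],[0,0,0]],"roll":[-0.12,-0.12,-0.12,-0.12,-0.12,-0.12,-0.12,-0.12,-0.12,0],"claw":[5,5,5,5,5,5,5,5,5,5]}'; python3 - <<'E'
from h import *
print(bot.state()["joint_pos"].round(2))
p=cp("wrist");cv2.imwrite("pics/w1.png",bot.get_image("wrist")[:,:,::-1])
print(proj(p,[[.5375,.131,.109],[.536,.09,.109],[.54,.159,.109]]))
E
```

```text
time: 2.65
tcp_pos: [0.5372, 0.1313, 0.239]
eef_rot: [[0.11, 0.994, -0.001], [0.994, -0.11, -0.0], [-0.0, -0.001, -1.0]]
wrist_force: [-0.8, 0.4, -1.1]
finger_gap: 0.581
[ 0.55  0.22 -0.94  1.67  0.18  1.35 -0.54]
[[276.32192761 205.68839355]
 [280.26180557 256.97771355]
 [275.47941469 167.86509893]]
```

View pics/w1.png

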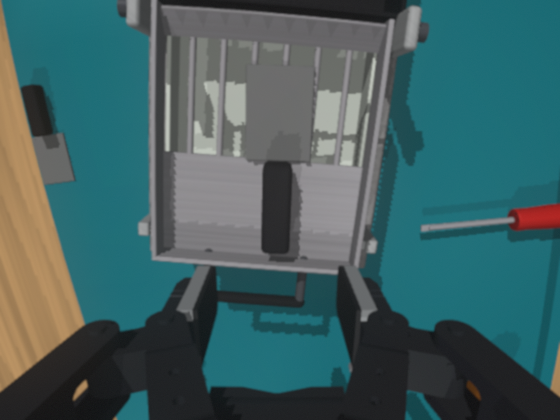

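```bash
python3 - <<'E'
from h import *
p=cp("wrist")
im=cv2.imread("pics/w1.png");cv2.imwrite("pics/w1c.png",crop(im,220,50,340,290,2.4))
for z in (.109,):
  a=onz(p,278,163,z);b=onz(p,275.5,252,z);d=a-b;print(a,b,np.linalg.norm(d),np.arctan2(d[1],d[0]),a-d/np.linalg.norm(d)*.028)
a=onz(p,(246+313)/2,(66+66)/2,.089);print(a, onz(p,246,66,.089),onz(p,314,66,.089))
# plate/tray corners floor, wall top
print(onz(p,152,258,.105),onz(p,366,270,.105), "bar",onz(p,218,297,.09),onz(p,300,301,.09))
E
```

```text
[0.54239068 0.16223042 0.109     ] [0.53266326 0.09449732 0.109     ] 0.06842803327343248 1.4281577614856393 [0.53841033 0.13451478 0.109     ]
[0.55129062 0.22928545 0.089     ] [0.52723996 0.2321451  0.089     ] [0.57608752 0.22649727 0.089     ]
[0.4348769  0.09872147 0.105     ] [0.60208923 0.0690472  0.105     ] bar [0.47780511 0.05088511 0.09      ] [0.54732972 0.03904258 0.09      ]
```

View pics/w1c.png

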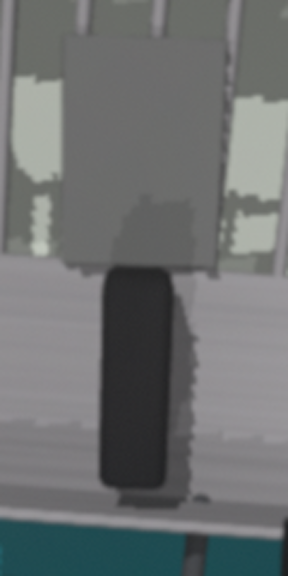

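```bash
python3 -m jog '{"dp":[[0.1,0.05,2.5],[0,0,2.5],[0,0,2.5],[0,0,2.5],[0,0,1.5],[0,0,1],[0,0,1],[0,0,0.6],[0,0,0.2],[0,0,0]],"roll":[0.03,0,0,0,0,0,0,0,0,0],"claw":[5,5,5,5,5,5,5,5,5,5]}' 40; python3 -m jog '{"dp":[[0,0,0],[0,0,0],[0,0,0],[0,0,0],[0,0,0],[0,0,0],[0,0,0],[0,0,0]],"roll":[0,0,0,0,0,0,0,0],"claw":[1,1,1,1,1,1,1,1]}' 40
```

```text
time: 3.53
tcp_pos: [0.5381, 0.1325, 0.0964]
eef_rot: [[0.143, 0.99, 0.0], [0.99, -0.143, 0.0], [0.0, 0.0, -1.0]]
wrist_force: [1.1, -0.2, 0.5]
finger_gap: 0.591
time: 4.2
tcp_pos: [0.5387, 0.1326, 0.0973]
eef_rot: [[0.143, 0.99, 0.002], [0.99, -0.143, -0.0], [0.0, 0.002, -1.0]]
wrist_force: [-0.8, -1.0, 5.9]
finger_gap: 0.252
```

```bash
python3 -m jog '{"dp":[[0,0,-0.3],[0,0,-0.5],[0,0,-1],[0,0,-2],[0,0,-2],[0,0,-2],[0,0,-2],[0,0,-1],[0,0,0]],"roll":[0,0,0,0,0,0,0,0,0],"claw":[1,1,1,1,1,1,1,1,1]}'; python3 - <<'E'
from h import *
cv2.imwrite("pics/w2.png",bot.get_image("wrist")[:,:,::-1])
cv2.imwrite("pics/s2.png",bot.get_image("side")[:,:,::-1])
E
```

```text
time: 4.95
tcp_pos: [0.5394, 0.133, 0.207]
eef_rot: [[0.143, 0.99, 0.005], [0.99, -0.143, 0.0], [0.001, 0.005, -1.0]]
wrist_force: [0.7, 0.1, -0.5]
finger_gap: 0.245
```

View pics/w2.png

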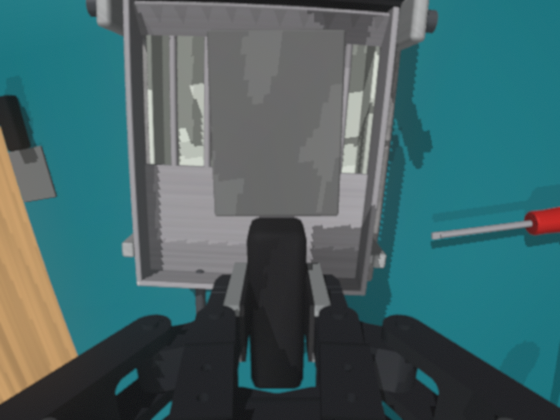

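View pics/s2.png

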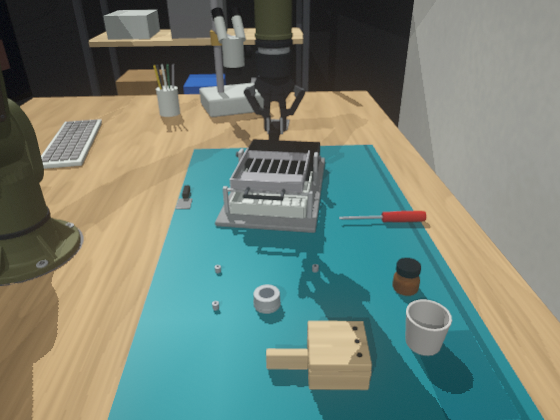

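```bash
python3 - <<'E'
from h import *
s=bot.state();p=cp("wrist");t=s["tcp_pos"];R=s["eef_rot"]
for lx in (.098,.028):
  for w in (-.025,.025):
    print(lx,w,proj(p,t+R@np.array([lx,w,.008]))[0].round(1))
for lx in (.098,.028):
    print(lx,proj(p,t+R@np.array([lx,0,-0.012+0.0]))[0].round(1))
E
```

```text
0.098 -0.025 [204.8  30.7]
0.098 0.025 [345.   30.6]
0.028 -0.025 [213.  218.3]
0.028 0.025 [337.3 218.2]
0.098 [274.6  17.6]
0.028 [274.9 235.3]
```

```bash
python3 - <<'E'
from h import *
im=cv2.imread("pics/w2.png")
a=crop(im,195,15,240,50,8);b=crop(im,315,15,360,50,8)
c=crop(im,195,190,240,225,8);d=crop(im,315,190,360,225,8)
cv2.imwrite("pics/w2c.png",np.vstack([np.hstack([a,b]),np.hstack([c,d])]))
E
```

```text
(no output)
```

View pics/w2c.png

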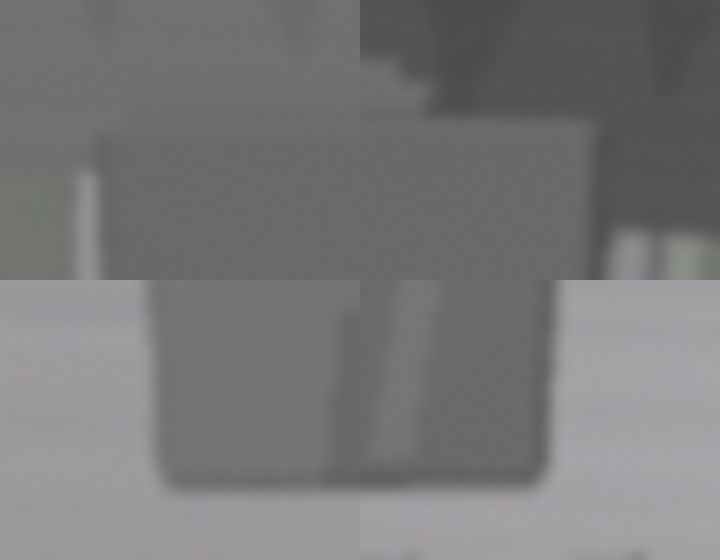

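```bash
python3 -m jog '{"dp":[[-3.9,-0.2,0],[-3.9,-0.2,0],[-3.9,-0.2,0],[-3.9,-0.2,0],[-3.9,-0.2,0],[-3.9,-0.2,0],[-3.9,-0.2,0],[-3.9,-0.2,0],[-3.9,-0.2,0],[-3.9,-0.2,0]],"roll":[0,0,0,0,0,0,0,0,0,0],"claw":[1,1,1,1,1,1,1,1,1,1]}'; python3 -m jog '{"dp":[[-3.9,-0.25,0],[-3.9,-0.25,0],[0,0,0],[0,0,0],[0,0,0],[0,0,0],[0,0,0],[0,0,0],[0,0,0],[0,0,0]],"roll":[0,0,0.115,0.115,0.115,0.115,0.115,0.115,0.115,0.115],"claw":[1,1,1,1,1,1,1,1,1,1]}';  python3 -m jog '{"dp":[[0,0,0],[0,0,0],[0,0,0],[0,0,0],[0,0,0],[0,0,0],[0,0,0]],"roll":[0.115,0.115,0.115,0.115,0.115,0,0],"claw":[1,1,1,1,1,1,1]}'
```

```text
time: 5.88
tcp_pos: [0.4608, -0.2523, 0.2027]
eef_rot: [[0.143, 0.99, -0.002], [0.99, -0.143, 0.001], [0.001, -0.002, -1.0]]
wrist_force: [0.8, 0.9, -0.9]
finger_gap: 0.246
time: 6.72
tcp_pos: [0.4455, -0.3267, 0.2022]
eef_rot: [[0.877, 0.481, -0.003], [0.481, -0.877, 0.002], [-0.001, -0.003, -1.0]]
wrist_force: [-0.3, 1.0, -1.8]
finger_gap: 0.245
time: 7.3
tcp_pos: [0.4459, -0.3268, 0.2028]
eef_rot: [[0.998, -0.064, -0.002], [-0.064, -0.998, 0.002], [-0.002, -0.001, -1.0]]
wrist_force: [0.6, 0.2, -0.6]
finger_gap: 0.244
```

```bash
python3 -m jog '{"dp":[[0,0,2.5],[0,0,2.5],[0,0,2.5],[0,0,2.5],[0,0,2],[0,0,1.5],[0,0,1],[0,0,0.3],[0,0,0]],"roll":[0,0,0,0,0,0,0,0,0],"claw":[1,1,1,1,1,1,1,1,1]}'; python3 - <<'E'
from h import *
s=bot.state()
im=bot.get_image("wrist")[:,:,::-1];cv2.imwrite("pics/w3.png",im)
im=bot.get_image("side")[:,:,::-1];cv2.imwrite("pics/s3.png",crop(im,200,250,400,400,4))
E
```

```text
time: 8.05
tcp_pos: [0.4461, -0.3269, 0.0555]
eef_rot: [[0.998, -0.066, -0.001], [-0.066, -0.998, 0.001], [-0.001, -0.001, -1.0]]
wrist_force: [-0.2, 0.1, -0.7]
finger_gap: 0.244
```

View pics/w3.png

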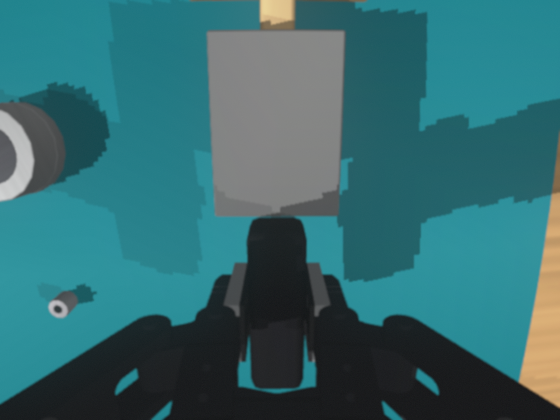

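View pics/s3.png

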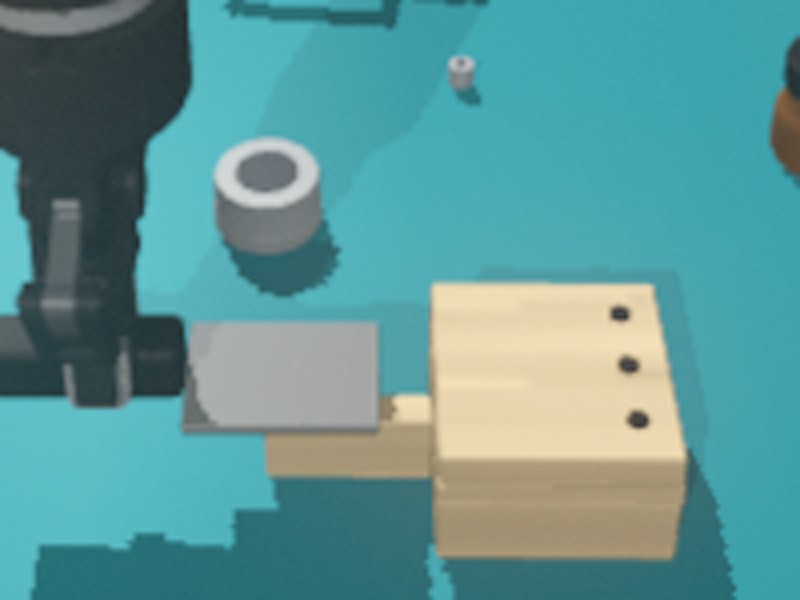

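```bash
python3 - <<'E'
from h import *
p=cp("wrist");q=cp("side");s=bot.state();t=s["tcp_pos"];R=s["eef_rot"]
S=lambda x,y:ray(q,200+x/4,250+y/4)
N=tri([ray(p,344.7,30.5),S(379,427)]);F=tri([ray(p,207.7,31.5),S(377,322)])
NR=tri([ray(p,338.5,216),S(184,427)]);FR=tri([ray(p,214.7,216),S(191,324)])
for n,X in zip(["near","far","nearR","farR"],[N,F,NR,FR]): print(n,X.round(4),(R.T@(X-t)).round(4))
for r in (2,25):
  a=onz(p,260,r,.03);b=onz(p,295.3,r,.03);m=(a+b)/2;print(a,b,"ledge centre",m,(R.T@(m-t)).round(4))
print("side: ledge near bottom edge",)
E
```

```text
near [ 0.5441 -0.3591  0.0485] [0.0989 0.025  0.0087]
far [ 0.5471 -0.3102  0.0489] [ 0.0986 -0.0241  0.0083]
nearR [ 0.4755 -0.3551  0.0487] [0.0301 0.0255 0.0085]
farR [ 0.4776 -0.3047  0.0464] [ 0.0289 -0.0249  0.0108]
[ 0.56048913 -0.32911009  0.03      ] [ 0.55955996 -0.34313745  0.03      ] ledge centre [ 0.56002454 -0.33612377  0.03      ] [0.1132 0.001  0.0272]
[ 0.55178339 -0.32845931  0.03      ] [ 0.55084318 -0.34263391  0.03      ] ledge centre [ 0.55131328 -0.33554661  0.03      ] [0.1045 0.001  0.0272]
side: ledge near bottom edge
```

```bash
python3 -m jog '{"dp":[[0,0.06,0.6],[0,0,0.5],[0,0,0],[0.8,0,0],[0.8,0,0],[0.7,0,0],[0.7,0,0],[0.5,0,0],[0.5,0,0],[0,0,0]],"roll":[0,0,0,0,0,0,0,0,0,0],"claw":[1,1,1,1,1,1,1,1,1,1]}'; python3 - <<'E'
from h import *
im=bot.get_image("side")[:,:,::-1];cv2.imwrite("pics/s4.png",crop(im,200,250,400,400,4))
E
```

```text
time: 8.98
tcp_pos: [0.4878, -0.3303, 0.0454]
eef_rot: [[0.998, -0.066, 0.001], [-0.066, -0.998, 0.0], [0.001, -0.0, -1.0]]
wrist_force: [-0.1, 0.5, -1.8]
finger_gap: 0.246
```

View pics/s4.png

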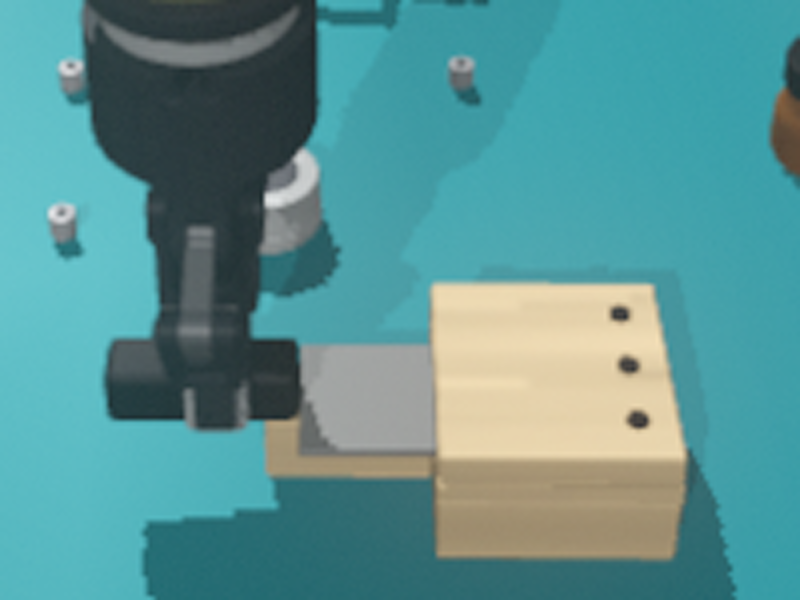

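```bash
python3 -m jog '{"dp":[[0.8,0,0],[0.8,0,0],[0.8,0,0],[0.8,0,0],[0.6,0,0],[0.4,0,0],[0.3,0,0],[0,0,0]],"roll":[0,0,0,0,0,0,0,0],"claw":[1,1,1,1,1,1,1,1]}'; python3 -m jog '{"dp":[[0.2,0,0],[0.2,0,0],[0.1,0,0],[0,0,0]],"roll":[0,0,0,0],"claw":[1,1,1,1]}'
```

```text
time: 9.7
tcp_pos: [0.532, -0.3333, 0.0452]
eef_rot: [[0.998, -0.067, 0.0], [-0.067, -0.998, 0.0], [0.0, -0.0, -1.0]]
wrist_force: [-1.3, 0.2, -1.0]
finger_gap: 0.245
time: 10.03
tcp_pos: [0.5364, -0.3339, 0.0454]
eef_rot: [[0.998, -0.067, 0.0], [-0.067, -0.998, -0.0], [0.0, 0.0, -1.0]]
wrist_force: [0.1, -0.6, -0.3]
finger_gap: 0.251
```

```bash
python3 -m jog '{"dp":[[0.2,0,0],[0.2,0,0],[0,0,0]],"roll":[0,0,0],"claw":[1,1,1]}'; python3 - <<'E'
from h import *
im=bot.get_image("side")[:,:,::-1];cv2.imwrite("pics/s5.png",crop(im,200,250,400,400,4))
E
```

```text
time: 10.28
tcp_pos: [0.5366, -0.3342, 0.0445]
eef_rot: [[0.998, -0.068, -0.008], [-0.068, -0.998, 0.001], [-0.008, -0.001, -1.0]]
wrist_force: [-7.4, 1.4, 3.8]
finger_gap: 0.246
```

View pics/s5.png

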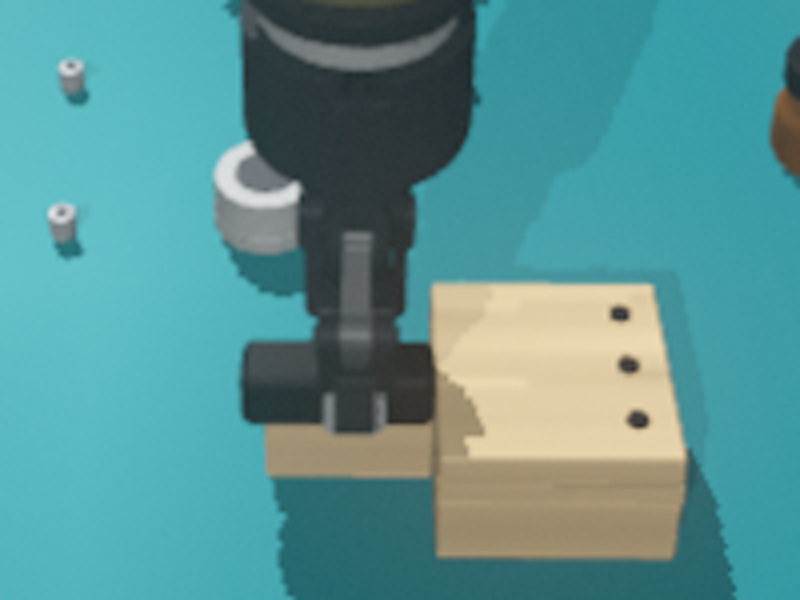

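```bash
python3 -m jog '{"dp":[[-0.1,0,0.1],[0,0,0.05],[0,0,0],[0,0,0],[0,0,0],[0,0,0],[0,0,-1],[0,0,-2],[0,0,-3],[0,0,-3]],"roll":[0,0,0,0,0,0,0,0,0,0],"claw":[1,1,2.5,3.5,4.2,4.2,4.2,4.2,4.2,4.2]}'; python3 -m jog '{"dp":[[0,0,-3],[0,0,-3],[0,0,0]],"roll":[0,0,0],"claw":[4.2,4.2,4.2]}';python3 - <<'E'
from h import *
im=bot.get_image("side")[:,:,::-1];cv2.imwrite("pics/s6.png",crop(im,200,250,400,400,4))
im=bot.get_image("wrist")[:,:,::-1];cv2.imwrite("pics/w6.png",im)
E
```

```text
time: 11.17
tcp_pos: [0.539, -0.3336, 0.1349]
eef_rot: [[0.998, -0.067, -0.001], [-0.067, -0.998, 0.001], [-0.001, -0.001, -1.0]]
wrist_force: [1.0, 0.1, -0.3]
finger_gap: 0.491
time: 11.42
tcp_pos: [0.543, -0.3355, 0.2024]
eef_rot: [[0.998, -0.067, 0.011], [-0.067, -0.998, -0.007], [0.011, 0.006, -1.0]]
wrist_force: [0.8, -0.2, 0.6]
finger_gap: 0.495
```

View pics/s6.png

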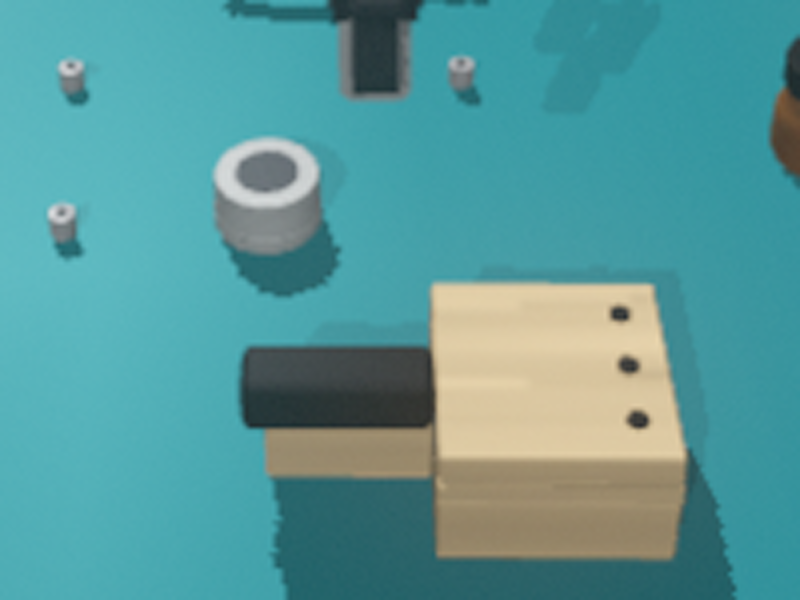

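View pics/w6.png

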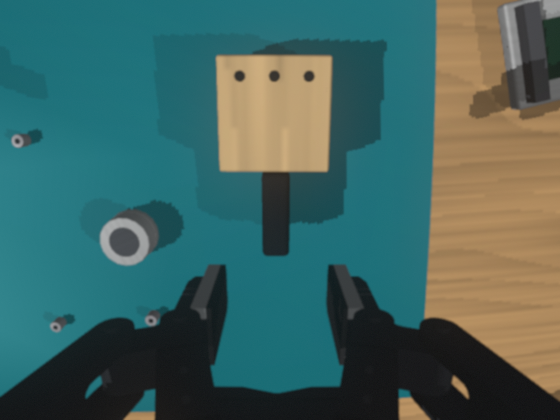

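```bash
python3 -m jog '{"dp":[[0,0,0],[-2.97,-2.15,1],[-2.97,-2.15,1],[-2.97,-2.15,1],[-2.97,-2.15,2],[-2.97,-2.15,2],[0,0,0]],"roll":[0.125,0,0,0,0,0,0],"claw":[4.2,4.2,4.2,4.2,4.2,4.2,4.2]}';python3 - <<'E'
from h import *
s=bot.state();p=cp("wrist")
im=bot.get_image("wrist")[:,:,::-1];cv2.imwrite("pics/w7.png",im)
print(s["tcp_pos"],s["joint_pos"].round(2),proj(p,[[.418,-.2015,.012]]))
E
```

```text
time: 12.1
tcp_pos: [0.4025, -0.1925, 0.1156]
eef_rot: [[0.982, -0.188, -0.019], [-0.188, -0.982, 0.008], [-0.021, -0.004, -1.0]]
wrist_force: [-1.1, 0.6, -2.1]
finger_gap: 0.493
[ 0.4024675  -0.19253181  0.11558078] [ 0.91  0.03 -0.52  2.05  0.02  1.08 -1.38] [[285.58978304 189.68213747]]
```

View pics/w7.png

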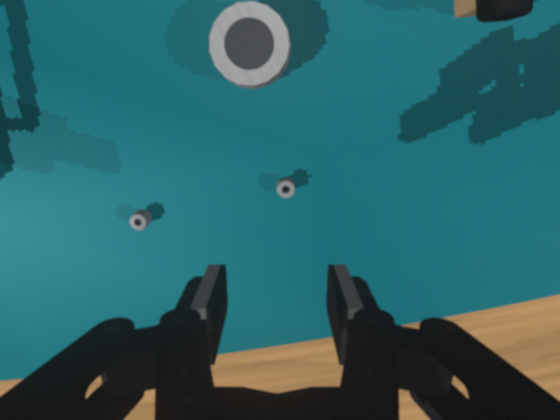

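```bash
python3 -m jog '{"dp":[[0,0,0],[0,0,0]],"roll":[0,0],"claw":[4.2,4.2]}'
```

```text
time: 12.32
tcp_pos: [0.4152, -0.2011, 0.1245]
eef_rot: [[0.982, -0.191, 0.002], [-0.191, -0.982, -0.001], [0.002, 0.0, -1.0]]
wrist_force: [0.5, -0.3, 0.6]
finger_gap: 0.491
```

```bash
python3 -m jog '{"dp":[[0.28,0,2.5],[0,0,2.5],[0,0,2.5],[0,0,1.5],[0,0,1.2],[0,0,0.7],[0,0,0.5],[0,0,0],[0,0,0]],"roll":[0,0,0,0,0,0,0,0,0],"claw":[3.5,3.5,3.5,3.5,3.5,3.5,3.5,3.5,3.5]}' 30; python3 -m jog '{"dp":[[0,0,0],[0,0,0],[0,0,0],[0,0,0],[0,0,0],[0,0,0],[0,0,0]],"roll":[0,0,0,0,0,0,0],"claw":[0.4,0.4,0.4,0.4,0.4,0.4,0.4]}' 30
```

```text
time: 13.07
tcp_pos: [0.4178, -0.2013, 0.0104]
eef_rot: [[0.982, -0.191, 0.001], [-0.191, -0.982, -0.0], [0.001, 0.0, -1.0]]
wrist_force: [0.1, 0.3, -0.3]
finger_gap: 0.407
time: 13.65
tcp_pos: [0.4177, -0.2013, 0.0107]
eef_rot: [[0.982, -0.191, 0.001], [-0.191, -0.982, -0.001], [0.002, 0.001, -1.0]]
wrist_force: [-0.0, -0.1, 6.0]
finger_gap: 0.115
```

```bash
python3 -m jog '{"dp":[[0,0,-0.5],[0,0,-1],[0,0,-2.5],[0,0,-3],[0,0,-3],[0,0,-2.5],[0,0,-1.5],[0,0,0],[0,0,0]],"roll":[0,0,0,0,0,0,0,0,0],"claw":[0.4,0.4,0.4,0.4,0.4,0.4,0.4,0.4,0.4]}' ;python3 - <<'E'
from h import *
im=bot.get_image("wrist")[:,:,::-1];cv2.imwrite("pics/w8.png",im)
E
```

```text
time: 14.4
tcp_pos: [0.4173, -0.2011, 0.151]
eef_rot: [[0.982, -0.191, 0.002], [-0.191, -0.982, -0.002], [0.002, 0.001, -1.0]]
wrist_force: [-0.5, 0.7, -1.1]
finger_gap: 0.114
```

View pics/w8.png

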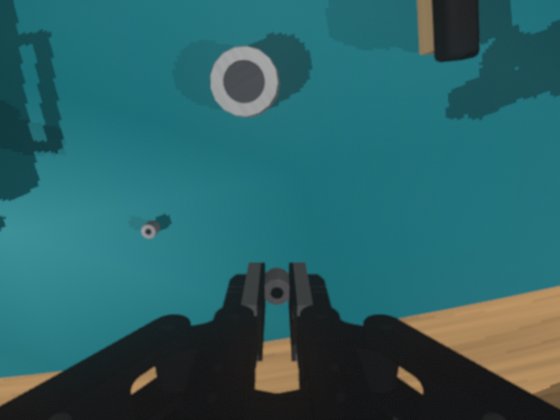

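```bash
python3 -m jog '{"dp":[[0,-2.5,-1.5],[0,-3.5,-1.5],[0,-3.8,-1],[0,-4,-1],[0,-4,0],[0,-4,0],[0,-4,0],[0,-4,0],[0,-3,0],[0,-1,0]],"roll":[0,0,0,0,0,0,0,0,0,0],"claw":[0.4,0.4,0.4,0.4,0.4,0.4,0.4,0.4,0.4,0.4]}';python3 -m jog '{"dp":[[0,0,0],[0,0,0],[0,0,0]],"roll":[0,0,0],"claw":[0.4,0.4,0.4]}' ;python3 - <<'E'
from h import *
p=cp("wrist");np.save("p9.npy",p,allow_pickle=True)
im=bot.get_image("wrist")[:,:,::-1];cv2.imwrite("pics/w9.png",im)
q=cp("top");im=bot.get_image("top")[:,:,::-1];cv2.imwrite("pics/t9.png",im)
E
```

```text
time: 15.28
tcp_pos: [0.4802, 0.1368, 0.1989]
eef_rot: [[0.983, -0.184, -0.002], [-0.184, -0.983, 0.003], [-0.002, -0.003, -1.0]]
wrist_force: [-0.6, -0.1, -0.7]
finger_gap: 0.116
time: 15.53
tcp_pos: [0.4809, 0.1293, 0.1988]
eef_rot: [[0.981, -0.193, -0.002], [-0.193, -0.981, -0.001], [-0.002, 0.001, -1.0]]
wrist_force: [-0.3, -0.3, -0.5]
finger_gap: 0.113
```

View pics/w9.png

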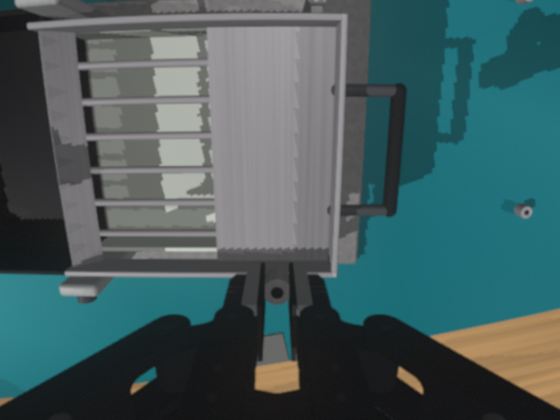

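View pics/t9.png

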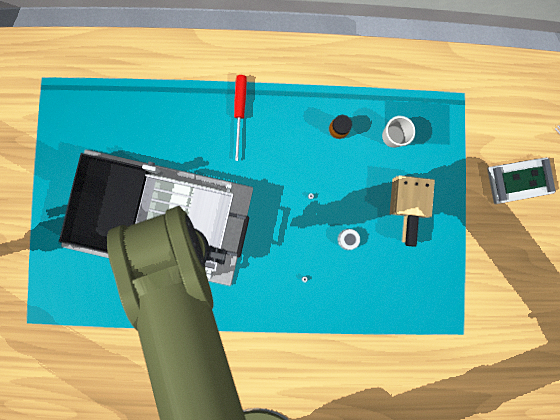

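```bash
python3 - <<'E'
from h import *
p=np.load("p9.npy",allow_pickle=True).item()
f=lambda u,v,z=.084:onz(p,u,v,z)
L=[f(90,r) for r in (66,102,137,171,203,234)]; Rr=[f(205,r) for r in (63,99,135,169,202,232)]
d=np.mean([a-b for a,b in zip(L,Rr)],0);d/=np.linalg.norm(d);print("ydir",d,np.arctan2(d[1],d[0]))
xd=np.array([d[1],-d[0],0])
m=np.array([x@xd for x in Rr]);print("bar x",m, "centre",m.mean(), "rel",m-m.mean())
j=[f(208,35,.085),f(217,248,.085)];print("junction y",[a@d for a in j])
b=[f(400,88,.088),f(391,213,.088)];print("bar",b,[(a@xd-m.mean(),a@d) for a in b])
w=[f(346,15,.105),f(335,276,.105)];print("end wall outer",[(a@xd-m.mean(),a@d) for a in w])
c=m.mean()
bm=np.mean([a@d for a in b])
print("bar centre world",c*xd+bm*d)
yp=np.mean([a@d for a in j])-.040
for yy in (yp, bm+.082): print("plate centre",c*xd+yy*d)
E
```

```text
ydir [0.18526242 0.98268908 0.        ] 1.3844574309387616
bar x [0.54765799 0.52544266 0.50237336 0.47963243 0.45650662 0.43442913] centre 0.4910070328352621 rel [ 0.05665096  0.03443563  0.01136633 -0.0113746  -0.03450041 -0.0565779 ]
junction y [np.float64(0.2573176684764517), np.float64(0.2585573007712847)]
bar [array([0.54779019, 0.0354702 , 0.088     ]), array([0.46614665, 0.05070164, 0.088     ])] [(np.float64(0.04072911030642273), np.float64(0.1363411151785341)), (np.float64(-0.04232291315459219), np.float64(0.1361834059589304))]
end wall outer [(np.float64(0.08008906693691203), np.float64(0.17532798818873552)), (np.float64(-0.08148733488099497), np.float64(0.17629872851319325))]
bar centre world [0.50775153 0.04293829 0.        ]
plate centre [0.52288288 0.12319964 0.        ]
plate centre [0.52294305 0.12351879 0.        ]
```

```bash
python3 -m jog '{"dp":[[2.5,-0.1,0],[3,-0.1,0],[2.3,-0.06,0],[1.03,0,2],[0,0,2.5],[0,0,2.5],[0,0,1.5],[0,0,1],[0,0,0.6],[0,0,0]],"roll":[0,0,0,0,0,0,0,0,0,0],"claw":[0.4,0.4,0.4,0.4,0.4,0.4,0.4,0.4,0.4,0.4]}';python3 -m jog '{"dp":[[0,0,0],[0,0,0]],"roll":[0,0],"claw":[0.4,0.4]}'
```

```text
time: 16.47
tcp_pos: [0.5682, 0.1156, 0.098]
eef_rot: [[0.981, -0.192, -0.002], [-0.192, -0.981, -0.001], [-0.001, 0.001, -1.0]]
wrist_force: [0.1, 0.9, -0.1]
finger_gap: 0.115
time: 16.63
tcp_pos: [0.5695, 0.1166, 0.1002]
eef_rot: [[0.982, -0.191, 0.002], [-0.191, -0.982, -0.0], [0.002, -0.0, -1.0]]
wrist_force: [0.5, 0.3, -0.2]
finger_gap: 0.115
```

```bash
python3 -m jog '{"dp":[[-0.1,0.1,0.25],[0,0,0],[0,0,0],[0,0,0],[0,0,0]],"roll":[0,0,0,0,0],"claw":[0.4,0.4,0.4,0.4,0.4]}'
```

```text
time: 17.05
tcp_pos: [0.5676, 0.1158, 0.0966]
eef_rot: [[0.982, -0.191, 0.0], [-0.191, -0.982, -0.0], [0.0, 0.0, -1.0]]
wrist_force: [0.2, 0.7, -0.3]
finger_gap: 0.117
```

```bash
python3 -m jog '{"dp":[[0,0,0],[0,0,0],[0,0,0],[0,0,0],[0,0,-0.5],[0,0,-1.5],[0,0,-2.5],[0,0,-2.5],[0,0,-2],[0,0,-1]],"roll":[0,0,0,0,0,0,0,0,0,0],"claw":[1.4,1.8,2.4,2.8,2.8,2.8,2.8,2.8,2.8,2.8]}';python3 -m jog '{"dp":[[-2.5,0,0],[-3.5,0,0],[-2.5,0,0],[0,0,0],[0,0,0],[0,0,0]],"roll":[0,0,0,0,0,0],"claw":[3.5,3.5,3.5,3.5,3.5,3.5]}' ;python3 - <<'E'
from h import *
im=bot.get_image("wrist")[:,:,::-1];cv2.imwrite("pics/w10.png",im)
im=bot.get_image("top")[:,:,::-1];cv2.imwrite("pics/t10.png",im)
E
```

```text
time: 17.88
tcp_pos: [0.5687, 0.1165, 0.1996]
eef_rot: [[0.982, -0.191, 0.004], [-0.191, -0.982, 0.0], [0.004, -0.001, -1.0]]
wrist_force: [0.7, 1.0, -0.2]
finger_gap: 0.332
time: 18.38
tcp_pos: [0.4847, 0.1314, 0.1965]
eef_rot: [[0.981, -0.192, 0.001], [-0.192, -0.981, -0.001], [0.001, 0.0, -1.0]]
wrist_force: [-0.0, -0.7, -0.2]
finger_gap: 0.408
```

View pics/w10.png

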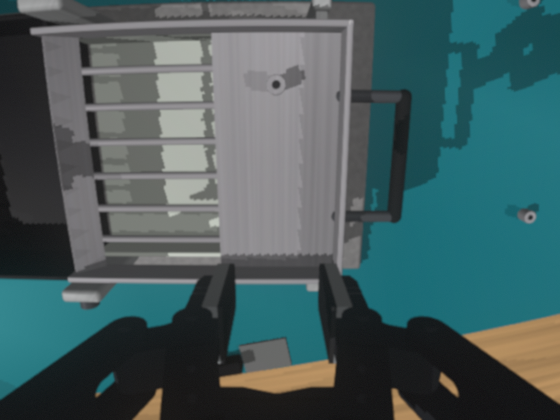

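```bash
python3 -m jog '{"dp":[[-0.4,2.5,0],[-0.4,3.9,0],[-0.4,3.9,0],[-0.4,3.9,0],[-0.4,3.9,1.5],[-0.3,3.5,2],[-0.22,2.32,2.5],[0,0,1],[0,0,0],[0,0,0]],"roll":[0,0,0,0,0,0,0,0,0,0],"claw":[3.5,3.5,3.5,3.5,3.5,3.5,3.5,3.5,3.5,3.5]}';python3 - <<'E'
from h import *
s=bot.state();p=cp("wrist");a=ray
im=bot.get_image("wrist")[:,:,::-1];cv2.imwrite("pics/w11.png",im)
print(s["tcp_pos"],s["joint_pos"].round(2),proj(p,[[.4142,-.0985,.012]]))
E
```

```text
time: 19.32
tcp_pos: [0.4142, -0.0968, 0.1263]
eef_rot: [[0.982, -0.19, -0.001], [-0.19, -0.982, 0.002], [-0.001, -0.002, -1.0]]
wrist_force: [0.6, 0.2, 0.2]
finger_gap: 0.411
[ 0.41421922 -0.09683007  0.12633531] [ 0.86 -0.05 -0.66  2.1  -0.04  1.09 -1.55] [[278.5481713  212.25957934]]
```

View pics/w11.png

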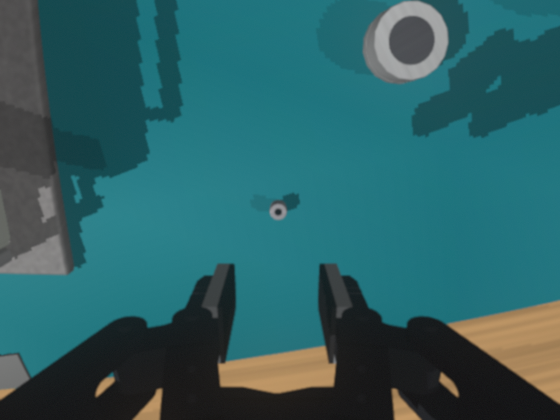

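Spacer B at (278,211), as projected (278.5,212). Descend and grip.

```bash
python3 -m jog '{"dp":[[0,0.1,2.5],[0,0,2.5],[0,0,2.5],[0,0,1.5],[0,0,1.2],[0,0,0.8],[0,0,0.5],[0,0,0],[0,0,0]],"roll":[0,0,0,0,0,0,0,0,0],"claw":[3.5,3.5,3.5,3.5,3.5,3.5,3.5,3.5,3.5]}' 30; python3 -m jog '{"dp":[[0,0,0],[0,0,0],[0,0,0],[0,0,0],[0,0,0],[0,0,0],[0,0,0]],"roll":[0,0,0,0,0,0,0],"claw":[0.4,0.4,0.4,0.4,0.4,0.4,0.4]}' 30
```

```text
time: 20.12
tcp_pos: [0.4144, -0.0984, 0.0122]
eef_rot: [[0.982, -0.19, 0.001], [-0.19, -0.982, -0.0], [0.001, 0.0, -1.0]]
wrist_force: [-0.0, 0.1, 0.4]
finger_gap: 0.41
time: 20.7
tcp_pos: [0.4143, -0.099, 0.0123]
eef_rot: [[0.982, -0.191, 0.001], [-0.191, -0.982, -0.001], [0.002, 0.001, -1.0]]
wrist_force: [-1.0, 0.9, 6.4]
finger_gap: 0.113
```

```bash
python3 -m jog '{"dp":[[0,0,-0.5],[0,0,-1.5],[0,0,-3],[0,0,-3.5],[0,0,-3.5],[0.8,-2.5,-3],[1,-3.5,-1.5],[1,-3.9,0],[1,-3.9,0],[1,-3.9,0]],"roll":[0,0,0,0,0,0,0,0,0,0],"claw":[0.4,0.4,0.4,0.4,0.4,0.4,0.4,0.4,0.4,0.4]}' ;python3 -m jog '{"dp":[[1,-3.7,0],[0.61,-2.5,0],[0,0,0],[0,0,0],[0,0,0]],"roll":[0,0,0,0,0],"claw":[0.4,0.4,0.4,0.4,0.4]}'
```

```text
time: 21.53
tcp_pos: [0.4951, 0.0671, 0.1775]
eef_rot: [[0.981, -0.192, 0.002], [-0.192, -0.981, -0.001], [0.002, 0.001, -1.0]]
wrist_force: [0.5, 0.0, -0.9]
finger_gap: 0.114
time: 21.95
tcp_pos: [0.5216, 0.1227, 0.1761]
eef_rot: [[0.982, -0.191, -0.001], [-0.191, -0.982, -0.001], [-0.001, 0.001, -1.0]]
wrist_force: [-0.1, -0.8, -0.2]
finger_gap: 0.113
```

```bash
python3 -m jog '{"dp":[[0.1,-0.08,1.5],[0,0,2],[0,0,2],[0,0,1],[0,0,0.7],[0,0,0.4],[0,0,0],[0,0,0],[0,0,0]],"roll":[0,0,0,0,0,0,0,0,0],"claw":[0.4,0.4,0.4,0.4,0.4,0.4,0.4,0.4,0.4]}'
```

```text
time: 22.7
tcp_pos: [0.5239, 0.1244, 0.1014]
eef_rot: [[0.982, -0.191, 0.002], [-0.191, -0.982, -0.0], [0.002, -0.0, -1.0]]
wrist_force: [0.3, 0.6, 0.9]
finger_gap: 0.113
```

```bash
python3 -m jog '{"dp":[[-0.05,0.05,0.25],[0,0,0],[0,0,0]],"roll":[0,0,0],"claw":[0.4,0.4,0.4]}'
```

```text
time: 22.95
tcp_pos: [0.5227, 0.1239, 0.0981]
eef_rot: [[0.982, -0.191, 0.0], [-0.191, -0.982, -0.0], [0.0, 0.0, -1.0]]
wrist_force: [-0.3, -0.5, -0.2]
finger_gap: 0.116
```

```bash
python3 -m jog '{"dp":[[0,0,0],[0,0,0],[0,0,0],[0,0,0],[0,0,-0.5],[0,0,-1.5],[0,0,-2.5],[0,0,-2.5],[0,0,-2],[0,0,-1]],"roll":[0,0,0,0,0,0,0,0,0,0],"claw":[1.4,1.8,2.4,2.8,2.8,2.8,2.8,2.8,2.8,2.8]}';python3 -m jog '{"dp":[[1.7,2.7,0],[1.8,3.1,0],[1.8,3.1,0],[1.8,3.1,0],[1.8,3.1,0],[1.8,3.1,2],[1.7,2.97,2.5],[0,0,2.5],[0,0,0],[0,0,0]],"roll":[0,0,0,0,0,0,0,0,0,0],"claw":[3.5,3.5,3.5,3.5,3.5,3.5,3.5,3.5,3.5,3.5]}' ;python3 - <<'E'
from h import *
s=bot.state();p=cp("wrist")
im=bot.get_image("wrist")[:,:,::-1];cv2.imwrite("pics/w12.png",im)
im=bot.get_image("top")[:,:,::-1];cv2.imwrite("pics/t12.png",im)
print(s["tcp_pos"],s["joint_pos"].round(2),proj(p,[[.604,-.1078,.012]]))
E
```

```text
time: 23.78
tcp_pos: [0.5239, 0.1245, 0.2011]
eef_rot: [[0.982, -0.191, 0.004], [-0.191, -0.982, 0.0], [0.004, -0.001, -1.0]]
wrist_force: [1.0, 0.1, -0.1]
finger_gap: 0.329
time: 24.62
tcp_pos: [0.6025, -0.1066, 0.1269]
eef_rot: [[0.982, -0.191, -0.004], [-0.191, -0.982, 0.002], [-0.004, -0.001, -1.0]]
wrist_force: [0.6, 0.5, 1.2]
finger_gap: 0.412
[ 0.6024594  -0.10660816  0.12685207] [ 0.74  0.42 -0.76  1.66  0.31  1.19 -1.86] [[277.40095857 209.57480844]]
```

View pics/w12.png

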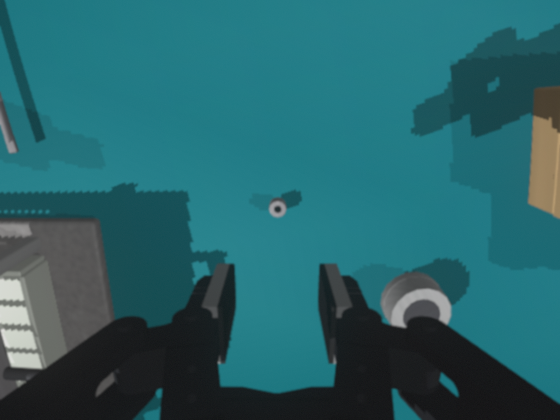

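View pics/t12.png

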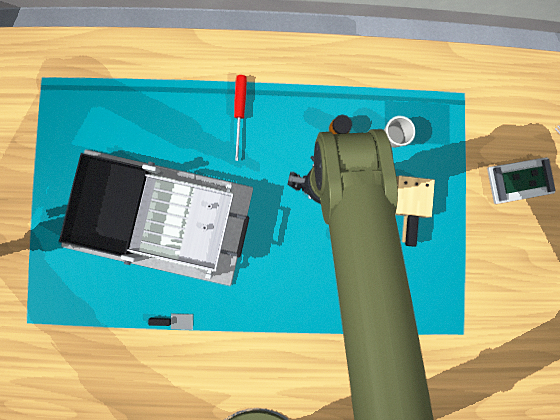

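```bash
python3 -m jog '{"dp":[[0.15,0.05,2.5],[0,0,2.5],[0,0,2.5],[0,0,1.5],[0,0,1.2],[0,0,0.8],[0,0,0.4],[0,0,0],[0,0,0]],"roll":[0,0,0,0,0,0,0,0,0],"claw":[3.5,3.5,3.5,3.5,3.5,3.5,3.5,3.5,3.5]}' 30; python3 -m jog '{"dp":[[0,0,0],[0,0,0],[0,0,0],[0,0,0],[0,0,0],[0,0,0],[0,0,0]],"roll":[0,0,0,0,0,0,0],"claw":[0.4,0.4,0.4,0.4,0.4,0.4,0.4]}' 30
```

```text
time: 25.47
tcp_pos: [0.6059, -0.1078, 0.0154]
eef_rot: [[0.982, -0.191, 0.001], [-0.191, -0.982, -0.0], [0.001, 0.0, -1.0]]
wrist_force: [0.5, 0.4, 0.7]
finger_gap: 0.414
time: 26.05
tcp_pos: [0.6059, -0.108, 0.0154]
eef_rot: [[0.982, -0.191, 0.002], [-0.191, -0.982, -0.001], [0.002, 0.0, -1.0]]
wrist_force: [-0.8, -0.4, 5.5]
finger_gap: 0.106
```

```bash
python3 -m jog '{"dp":[[0,0,0],[0,0,0],[-0.15,0,0.2],[0,0,0.2],[0,0,0],[0,0,0]],"roll":[0,0,0,0,0,0],"claw":[1.8,2.5,2.5,2.5,2.5,2.5]}' 30; python3 -m jog '{"dp":[[0,0,0],[0,0,0],[0,0,0],[0,0,0],[0,0,0],[0,0,0]],"roll":[0,0,0,0,0,0],"claw":[0.4,0.4,0.4,0.4,0.4,0.4]}' 30
```

```text
time: 26.55
tcp_pos: [0.6032, -0.1075, 0.0099]
eef_rot: [[0.982, -0.191, -0.001], [-0.191, -0.982, 0.0], [-0.001, -0.0, -1.0]]
wrist_force: [-0.2, 0.4, 0.0]
finger_gap: 0.294
time: 27.05
tcp_pos: [0.6036, -0.1076, 0.0104]
eef_rot: [[0.982, -0.191, -0.0], [-0.191, -0.982, -0.0], [0.0, 0.0, -1.0]]
wrist_force: [-0.5, 0.1, -0.2]
finger_gap: 0.117
```

```bash
python3 -m jog '{"dp":[[0,0,-0.5],[0,0,-1.5],[0,0,-3],[0,0,-3.5],[0,0,-3.5],[-1,-2.2,-3],[-1.5,-3.2,-1.8],[-1.7,-3.5,0],[-1.7,-3.5,0],[-1.7,-3.5,0]],"roll":[0,0,0,0,0,0,0,0,0,0],"claw":[0.4,0.4,0.4,0.4,0.4,0.4,0.4,0.4,0.4,0.4]}' ;python3 -m jog '{"dp":[[-1.4,-3.2,0],[-1,-2,0],[0,0,0],[0,0,0],[0,0,0]],"roll":[0,0,0,0,0],"claw":[0.4,0.4,0.4,0.4,0.4]}'
```

```text
time: 27.88
tcp_pos: [0.5592, 0.0649, 0.1806]
eef_rot: [[0.982, -0.191, 0.003], [-0.191, -0.982, -0.001], [0.003, 0.0, -1.0]]
wrist_force: [-0.1, 0.8, 0.0]
finger_gap: 0.121
time: 28.3
tcp_pos: [0.5462, 0.118, 0.1793]
eef_rot: [[0.982, -0.191, 0.001], [-0.191, -0.982, -0.001], [0.001, 0.001, -1.0]]
wrist_force: [-0.5, 0.1, -0.2]
finger_gap: 0.116
```

```bash
python3 -m jog '{"dp":[[-0.1,-0.1,1.5],[0,0,2],[0,0,2],[0,0,1.2],[0,0,0.8],[0,0,0.5],[0,0,0],[0,0,0],[0,0,0],[0,0,0]],"roll":[0,0,0,0,0,0,0,0,0,0],"claw":[0.4,0.4,0.4,0.4,0.4,0.4,0.4,0.4,0.4,0.4]}'
```

```text
time: 29.13
tcp_pos: [0.5456, 0.12, 0.0993]
eef_rot: [[0.982, -0.191, 0.002], [-0.191, -0.982, 0.0], [0.002, -0.0, -1.0]]
wrist_force: [-0.3, 0.6, 1.2]
finger_gap: 0.118
```

```bash
python3 -m jog '{"dp":[[0,0,0.15],[0,0,0],[0,0,0]],"roll":[0,0,0],"claw":[0.4,0.4,0.4]}'
```

```text
time: 29.38
tcp_pos: [0.545, 0.1199, 0.0971]
eef_rot: [[0.982, -0.191, 0.0], [-0.191, -0.982, -0.0], [0.0, 0.0, -1.0]]
wrist_force: [0.8, 0.4, -0.3]
finger_gap: 0.117
```

```bash
python3 -m jog '{"dp":[[0,0,0],[0,0,0],[0,0,0],[0,0,0],[0,0,-0.5],[0,0,-1.5],[0,0,-2.5],[0,0,-2.5],[0,0,-2],[0,0,-1]],"roll":[0,0,0,0,0,0,0,0,0,0],"claw":[1.4,1.8,2.4,2.8,2.8,2.8,2.8,2.8,2.8,2.8]}';python3 -m jog '{"dp":[[0.2,2.8,0],[0.3,3.9,0],[0.3,3.9,0],[0.3,3.9,0],[0.3,3.9,0],[0.3,3.9,0],[0.3,3.9,0],[0.2,3.5,0],[0.1,2.2,0],[0,0,0]],"roll":[0,0,0,0,0,0,0,0,0,0],"claw":[3.5,3.5,3.5,6,6,7,7,7.5,7.5,7.5]}' ;python3 - <<'E'
from h import *
s=bot.state();p=cp("wrist")
im=bot.get_image("wrist")[:,:,::-1];cv2.imwrite("pics/w13.png",im)
print(s["tcp_pos"],proj(p,[[.5075,-.1975,.026]]))
im=bot.get_image("top")[:,:,::-1];cv2.imwrite("pics/t13.png",crop(im,120,150,420,300,2.6))
E
```

```text
time: 30.22
tcp_pos: [0.5462, 0.1205, 0.2001]
eef_rot: [[0.982, -0.191, 0.004], [-0.191, -0.982, 0.0], [0.004, -0.001, -1.0]]
wrist_force: [0.3, 0.7, 0.5]
finger_gap: 0.326
time: 31.05
tcp_pos: [0.5044, -0.2047, 0.1961]
eef_rot: [[0.98, -0.2, -0.002], [-0.2, -0.98, -0.002], [-0.001, 0.002, -1.0]]
wrist_force: [0.1, -0.4, -0.1]
finger_gap: 0.878
[ 0.50442311 -0.2047254   0.19607671] [[266.40124634 192.03304569]]
```

View pics/w13.png

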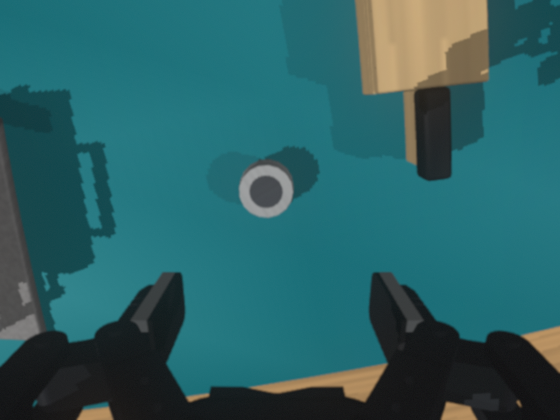

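View pics/t13.png

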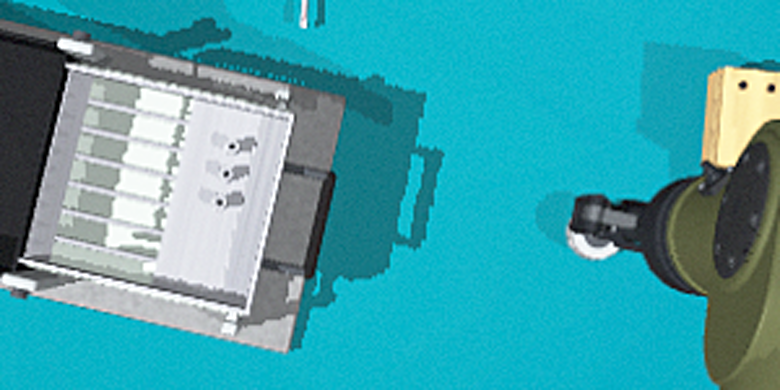

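```bash
python3 -m jog '{"dp":[[0,0,2],[0,0,2.5],[0,0,2.5],[0,0,0],[0,0,0],[0,0,0]],"roll":[0,0,0,0,0,0],"claw":[7.5,7.5,7.5,7.5,7.5,7.5]}'
```

```text
time: 31.65
tcp_pos: [0.5078, -0.1966, 0.1283]
eef_rot: [[0.982, -0.189, 0.002], [-0.189, -0.982, -0.0], [0.002, -0.0, -1.0]]
wrist_force: [0.7, 0.2, 0.5]
finger_gap: 0.878
```

```bash
python3 -m jog '{"dp":[[0,0.1,2],[0,0,2.5],[0,0,2.5],[0,0,2],[0,0,1.2],[0,0,0.8],[0,0,0.4],[0,0,0],[0,0,0],[0,0,0]],"roll":[0,0,0,0,0,0,0,0,0,0],"claw":[7.5,7.5,7.5,7.5,7.5,7.5,7.5,7.5,7.5,7.5]}' 35; python3 -m jog '{"dp":[[0,0,0],[0,0,0],[0,0,0],[0,0,0],[0,0,0],[0,0,0],[0,0,0],[0,0,0]],"roll":[0,0,0,0,0,0,0,0],"claw":[3.5,3.5,3.5,3.5,3.5,3.5,3.5,3.5]}' 35
```

```text
time: 32.48
tcp_pos: [0.5075, -0.199, 0.0142]
eef_rot: [[0.982, -0.191, 0.002], [-0.191, -0.982, -0.001], [0.002, 0.001, -1.0]]
wrist_force: [0.2, 0.8, 0.2]
finger_gap: 0.879
time: 33.15
tcp_pos: [0.507, -0.1989, 0.0137]
eef_rot: [[0.982, -0.191, 0.001], [-0.191, -0.982, -0.001], [0.001, 0.001, -1.0]]
wrist_force: [-1.1, -0.6, 7.0]
finger_gap: 0.543
```

```bash
python3 -m jog '{"dp":[[0,0,-0.5],[0,0,-1.5],[0,0,-3],[0,0,-3.5],[0,0,-3.5],[-0.5,-2.5,-3],[-1,-3.5,-1.5],[-1,-3.9,0],[-1,-3.9,0],[-1,-3.9,0]],"roll":[0,0,0,0,0,0,0,0,0,0],"claw":[3.5,3.5,3.5,3.5,3.5,3.5,3.5,3.5,3.5,3.5]}' ;python3 -m jog '{"dp":[[-1,-3.9,0],[-1,-3.9,0],[-1,-3.9,0],[-1,-2.8,0],[-0.7,-1.7,0],[0,0,0],[0,0,0],[0,0,0]],"roll":[0,0,0,0,0,0,0,0],"claw":[3.5,3.5,3.5,3.5,3.5,3.5,3.5,3.5]}';python3 - <<'E'
from h import *
im=bot.get_image("wrist")[:,:,::-1];cv2.imwrite("pics/w14.png",im)
E
```

```text
time: 33.98
tcp_pos: [0.4956, -0.0147, 0.1783]
eef_rot: [[0.981, -0.192, 0.001], [-0.192, -0.981, -0.001], [0.001, 0.001, -1.0]]
wrist_force: [0.1, -0.1, -0.3]
finger_gap: 0.55
time: 34.65
tcp_pos: [0.4809, 0.1506, 0.1776]
eef_rot: [[0.981, -0.192, -0.001], [-0.192, -0.981, -0.001], [-0.0, 0.001, -1.0]]
wrist_force: [-0.5, -0.9, -0.7]
finger_gap: 0.546
```

View pics/w14.png

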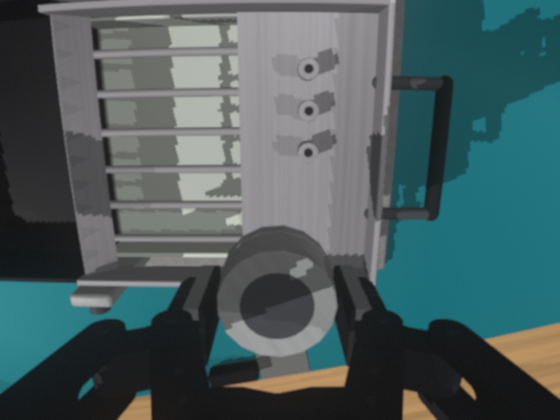

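```bash
python3 -m jog '{"dp":[[0,0,1.5],[0,0,2],[0,0,1.8],[0,0,1],[0,0,0.7],[0,0,0.5],[0,0,0],[0,0,0],[0,0,0],[0,0,0]],"roll":[0,0,0,0,0,0,0,0,0,0],"claw":[3.5,3.5,3.5,3.5,3.5,3.5,3.5,3.5,3.5,3.5]}'
```

```text
time: 35.53
tcp_pos: [0.4815, 0.1519, 0.1037]
eef_rot: [[0.982, -0.191, 0.001], [-0.191, -0.982, -0.0], [0.001, -0.0, -1.0]]
wrist_force: [0.5, 0.2, -0.3]
finger_gap: 0.548
```

```bash
python3 -m jog '{"dp":[[0,0,0.2],[0,0,0],[0,0,0],[0,0,0]],"roll":[0,0,0,0],"claw":[3.5,3.5,3.5,3.5]}'
```

```text
time: 35.87
tcp_pos: [0.4809, 0.1517, 0.101]
eef_rot: [[0.982, -0.191, 0.0], [-0.191, -0.982, -0.0], [0.0, 0.0, -1.0]]
wrist_force: [-0.2, -0.2, -1.1]
finger_gap: 0.55
```

```bash
python3 -m jog '{"dp":[[0,0,0.1],[0,0,0],[0,0,0],[0,0,0],[0,0,0],[0,0,-0.5],[0,0,-1.5],[0,0,-2.5],[0,0,-2.5],[0,0,-2]],"roll":[0,0,0,0,0,0,0,0,0,0],"claw":[3.5,5,5.6,6.2,6.2,6.2,6.2,6.2,6.2,6.2]}';python3 -m jog '{"dp":[[0,0,-1],[0,0,0],[0,0,0]],"roll":[0,0,0],"claw":[6.2,6.2,6.2]}';python3 - <<'E'
from h import *
im=bot.get_image("wrist")[:,:,::-1];cv2.imwrite("pics/w15.png",im)
im=bot.get_image("side")[:,:,::-1];cv2.imwrite("pics/s15.png",crop(im,170,100,370,250,4))
E
```

```text
time: 36.7
tcp_pos: [0.4811, 0.1522, 0.1919]
eef_rot: [[0.982, -0.19, 0.001], [-0.19, -0.982, 0.0], [0.001, -0.0, -1.0]]
wrist_force: [0.5, -0.3, -0.5]
finger_gap: 0.731
time: 36.95
tcp_pos: [0.4809, 0.1515, 0.1997]
eef_rot: [[0.982, -0.191, 0.0], [-0.191, -0.982, -0.001], [0.001, 0.001, -1.0]]
wrist_force: [0.5, -0.2, -1.1]
finger_gap: 0.728
```

View pics/w15.png

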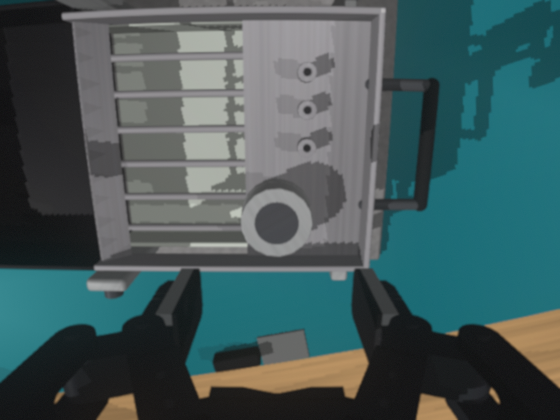

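View pics/s15.png

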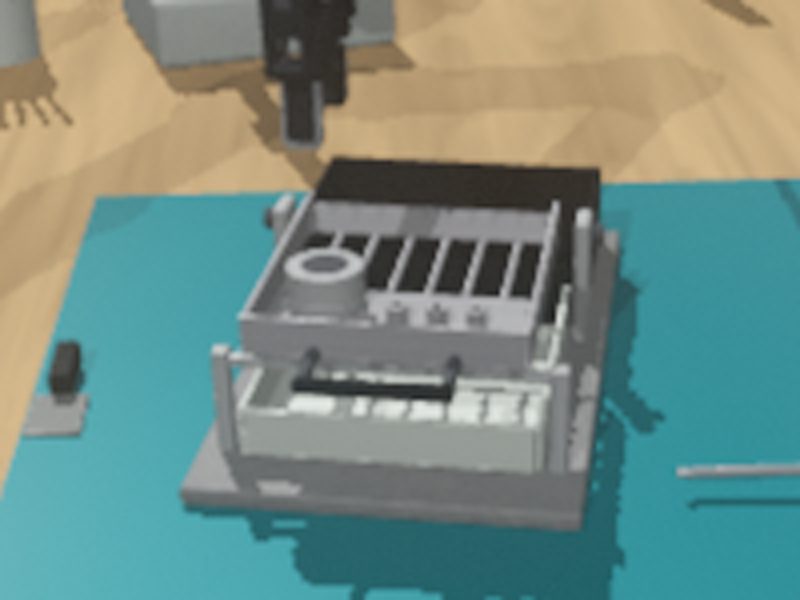

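```bash
python3 -m jog '{"dp":[[0.9,2,0],[1.2,2.6,0],[1.2,2.6,0],[1,2,0],[0.4,0.95,0],[0,0,2],[0,0,2],[0,0,0],[0,0,0],[0,0,0]],"roll":[0,0,0,0,0,0,0,0,0,0],"claw":[6.2,5,4,2.8,2.6,2.6,2.6,2.6,2.6,2.6]}';python3 - <<'E'
from h import *
s=bot.state();p=cp("wrist")
im=bot.get_image("wrist")[:,:,::-1];cv2.imwrite("pics/w16.png",im)
im=bot.get_image("side")[:,:,::-1];cv2.imwrite("pics/s16.png",crop(im,170,100,370,250,4))
E
```

```text
time: 37.88
tcp_pos: [0.5077, 0.044, 0.1603]
eef_rot: [[0.982, -0.19, -0.0], [-0.19, -0.982, 0.001], [-0.0, -0.001, -1.0]]
wrist_force: [-0.1, 0.0, 0.3]
finger_gap: 0.301
```

View pics/w16.png

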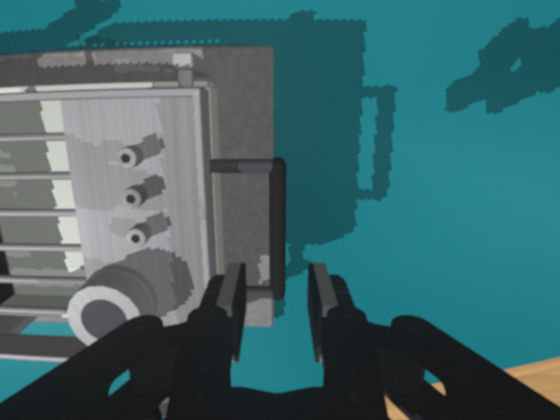

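View pics/s16.png

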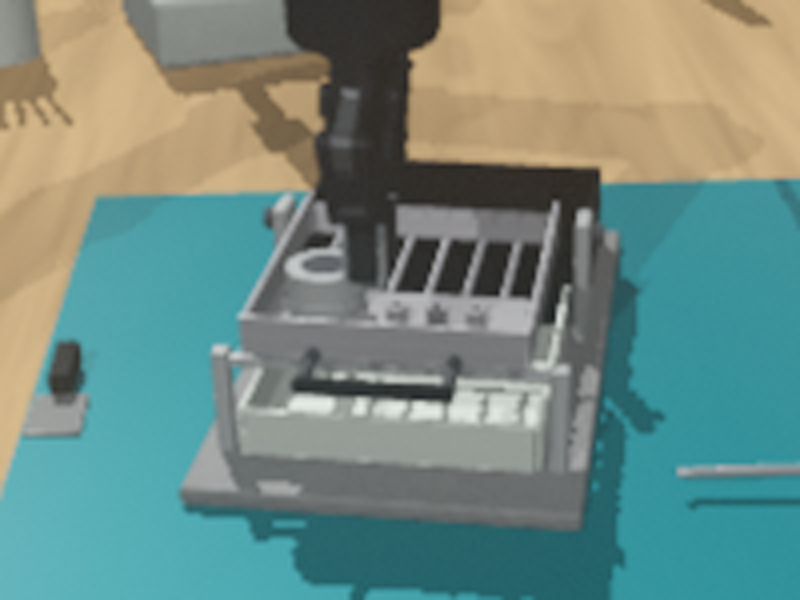

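```bash
python3 -m jog '{"dp":[[0,0.1,1.5],[0,0,2],[0,0,1.8],[0,0,1],[0,0,0.8],[0,0,0.6],[0,0,0],[0,0,0],[0,0,0]],"roll":[0,0,0,0,0,0,0,0,0],"claw":[2.6,2.6,2.6,2.6,2.6,2.6,2.6,2.6,2.6]}' 30
```

```text
time: 38.73
tcp_pos: [0.5082, 0.0422, 0.0837]
eef_rot: [[0.982, -0.191, 0.001], [-0.191, -0.982, -0.0], [0.001, -0.0, -1.0]]
wrist_force: [-0.9, 0.6, -0.5]
finger_gap: 0.308
```

```bash
python3 -m jog '{"dp":[[0,0,0.2],[0,0,0],[0,0,0],[0,0,0],[0,0,0],[0,0,0],[0,0,0],[0,0,0]],"roll":[0,0,0,0,0,0,0,0],"claw":[2.6,0.4,0.4,0.4,0.4,0.4,0.4,0.4]}' 25;python3 - <<'E'
from h import *
im=bot.get_image("side")[:,:,::-1];cv2.imwrite("pics/s17.png",crop(im,170,100,370,250,4))
import numpy as np
print("arc: th, dy(tool, cm, -), dz(cm,-)")
for a in np.arange(0,1.31,.05): print(round(a,2), round(22.5*(1-np.cos(a)),2), round(22.5*np.sin(a),2))
E
```

```text
time: 39.4
tcp_pos: [0.508, 0.0436, 0.0813]
eef_rot: [[0.982, -0.19, 0.001], [-0.19, -0.982, 0.002], [0.001, -0.002, -1.0]]
wrist_force: [1.9, 4.5, -1.2]
finger_gap: 0.103
arc: th, dy(tool, cm, -), dz(cm,-)
0.0 0.0 0.0
0.05 0.03 1.12
0.1 0.11 2.25
0.15 0.25 3.36
0.2 0.45 4.47
0.25 0.7 5.57
0.3 1.0 6.65
0.35 1.36 7.72
0.4 1.78 8.76
0.45 2.24 9.79
0.5 2.75 10.79
0.55 3.32 11.76
0.6 3.93 12.7
0.65 4.59 13.62
0.7 5.29 14.49
0.75 6.04 15.34
0.8 6.82 16.14
0.85 7.65 16.9
0.9 8.51 17.62
0.95 9.41 18.3
1.0 10.34 18.93
1.05 11.3 19.52
1.1 12.29 20.05
1.15 13.31 20.54
1.2 14.35 20.97
1.25 15.41 21.35
1.3 16.48 21.68
```

View pics/s17.png

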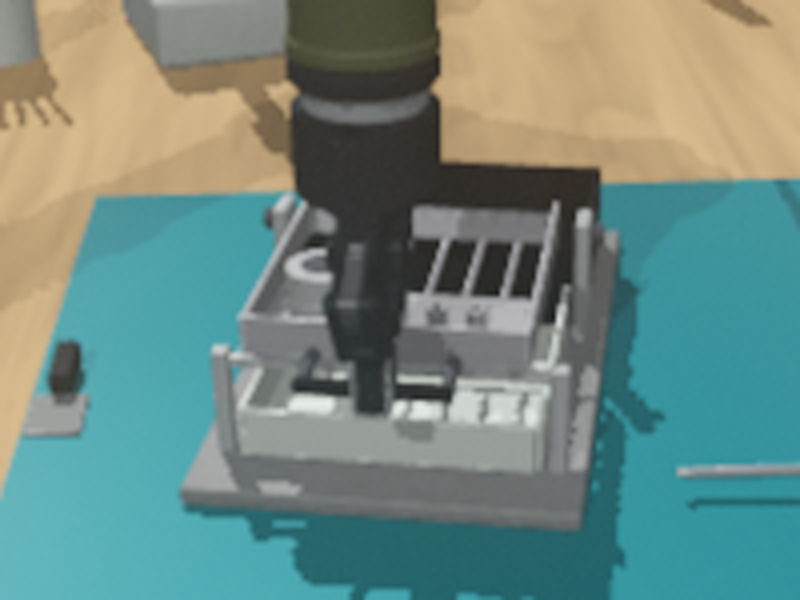

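```bash
python3 -m jog '{"dp":[[0,0,-0.3],[0,-0.02,-0.45],[0,-0.02,-0.45],[0,-0.03,-0.45],[0,-0.04,-0.45],[0,-0.05,-0.45],[0,-0.06,-0.45],[0,-0.07,-0.45],[0,-0.08,-0.45],[0,-0.08,-0.45]],"roll":[0,0,0,0,0,0,0,0,0,0],"claw":[0.4,0.4,0.4,0.4,0.4,0.4,0.4,0.4,0.4,0.4]}';python3 - <<'E'
from h import *
im=bot.get_image("side")[:,:,::-1];cv2.imwrite("pics/s18.png",crop(im,170,80,370,230,4))
E
```

```text
time: 40.28
tcp_pos: [0.5087, 0.0475, 0.1245]
eef_rot: [[0.982, -0.19, 0.001], [-0.19, -0.982, 0.001], [0.001, -0.002, -1.0]]
wrist_force: [4.0, 4.7, -4.7]
finger_gap: 0.103
```

View pics/s18.png

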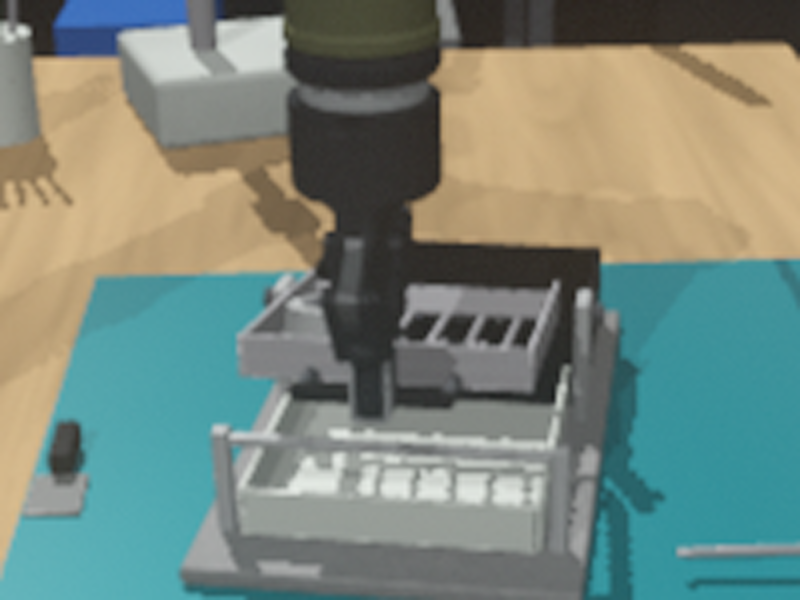

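```bash
python3 -m jog '{"dp":[[0,-0.05,-0.22],[0,-0.05,-0.22],[0,-0.05,-0.22],[0,-0.05,-0.22],[0,-0.05,-0.22],[0,-0.05,-0.22],[0,-0.06,-0.22],[0,-0.06,-0.22],[0,-0.06,-0.21],[0,-0.06,-0.21]],"roll":[0,0,0,0,0,0,0,0,0,0],"claw":[0.4,0.4,0.4,0.4,0.4,0.4,0.4,0.4,0.4,0.4]}';python3 -m jog '{"dp":[[0,-0.07,-0.21],[0,-0.07,-0.21],[0,-0.07,-0.21],[0,-0.08,-0.21],[0,-0.08,-0.21],[0,-0.08,-0.21],[0,0,0],[0,0,0],[0,0,0],[0,0,0]],"roll":[0,0,0,0,0,0,0,0,0,0],"claw":[0.4,0.4,0.4,0.4,0.4,0.4,0.4,0.4,0.4,0.4]}';python3 - <<'E'
from h import *
im=bot.get_image("side")[:,:,::-1];cv2.imwrite("pics/s19.png",crop(im,170,80,370,230,4))
im=bot.get_image("top")[:,:,::-1];cv2.imwrite("pics/t19.png",crop(im,50,140,260,290,3.8))
im=bot.get_image("wrist")[:,:,::-1];cv2.imwrite("pics/w19.png",im)
E
```

```text
time: 41.17
tcp_pos: [0.5097, 0.0525, 0.146]
eef_rot: [[0.982, -0.19, 0.001], [-0.19, -0.982, 0.001], [0.001, -0.001, -1.0]]
wrist_force: [3.5, 4.8, -4.8]
finger_gap: 0.102
time: 42.0
tcp_pos: [0.5104, 0.0565, 0.1587]
eef_rot: [[0.982, -0.191, 0.001], [-0.191, -0.982, 0.001], [0.001, -0.001, -1.0]]
wrist_force: [2.7, 3.6, -4.1]
finger_gap: 0.102
```

View pics/s19.png

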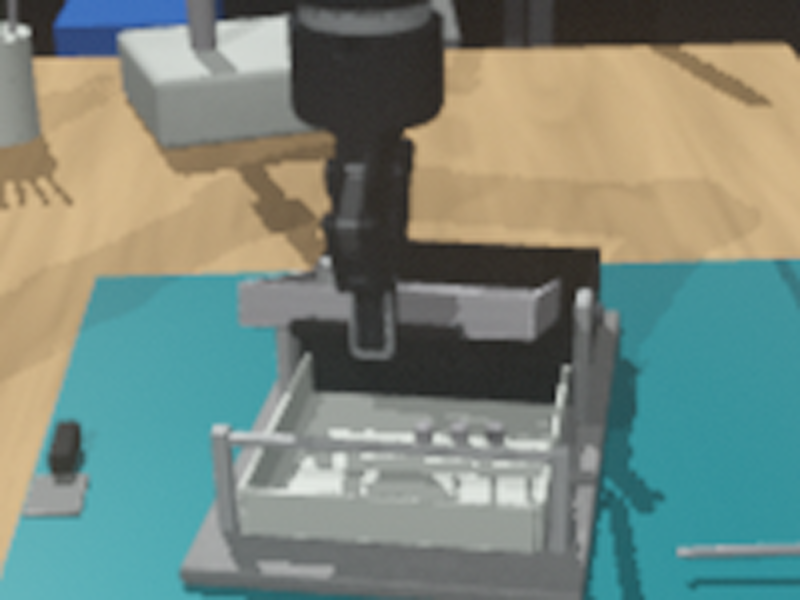

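View pics/t19.png

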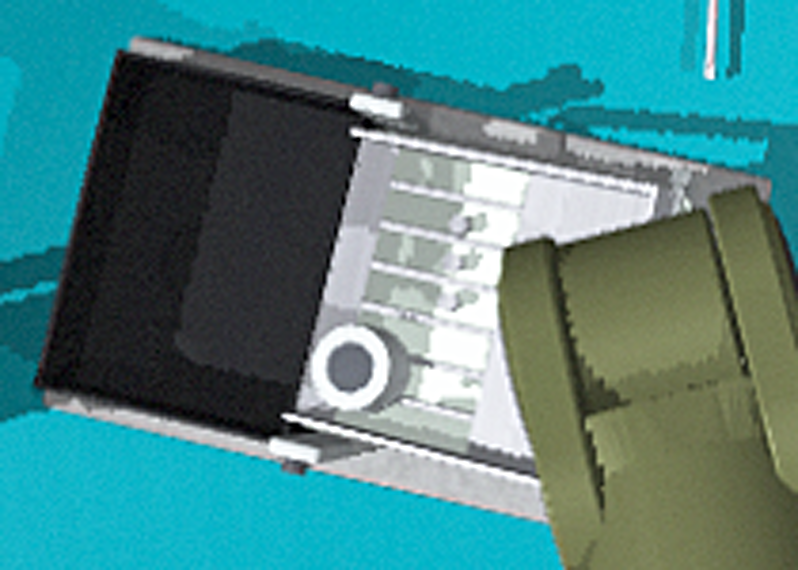

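View pics/w19.png

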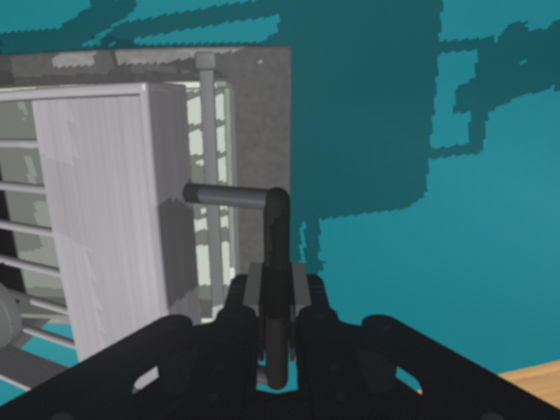

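```bash
python3 -m jog '{"dp":[[0,0,0],[0,0,0],[0,0,0],[0,-0.15,-0.4],[0,-0.26,-0.63],[0,-0.28,-0.62],[0,-0.3,-0.6],[0,-0.32,-0.6],[0,-0.34,-0.59],[0,-0.35,-0.59]],"roll":[0,0,0,0,0,0,0,0,0,0],"claw":[0.4,0.4,0.4,0.4,0.4,0.4,0.4,0.4,0.4,0.4]}';python3 -m jog '{"dp":[[0,-0.38,-0.57],[0,-0.4,-0.55],[0,-0.41,-0.54],[0,-0.43,-0.53],[0,-0.44,-0.51],[0,-0.45,-0.5],[0,-0.46,-0.49],[0,-0.48,-0.48],[0,-0.49,-0.46],[0,-0.5,-0.44]],"roll":[0,0,0,0,0,0,0,0,0,0],"claw":[0.4,0.4,0.4,0.4,0.4,0.4,0.4,0.4,0.4,0.4]}'
python3 - <<'E'
from plant import bot
import numpy as np
s=bot.state();t=s["tcp_pos"]+[0,0,.0037]
h=np.array([.5495,.2640]);yd=np.array([.1853,.9827])
y=(t[:2]-h)@yd;print(y,t[2]-.085,np.arctan2(t[2]-.085,-y),np.hypot(y,t[2]-.085))
E
```

```text
time: 42.98
tcp_pos: [0.514, 0.0751, 0.1995]
eef_rot: [[0.981, -0.192, -0.0], [-0.192, -0.981, -0.002], [0.0, 0.002, -1.0]]
wrist_force: [3.8, -0.4, -3.3]
finger_gap: 0.101
time: 43.82
tcp_pos: [0.522, 0.116, 0.251]
eef_rot: [[0.981, -0.194, -0.002], [-0.194, -0.981, -0.007], [-0.001, 0.007, -1.0]]
wrist_force: [-1.6, -9.9, 6.0]
finger_gap: 0.105
-0.150575516578022 0.16970839772991136 0.8450645096937665 0.2268786601970136
```

```bash
python3 -m jog '{"dp":[[0,0,0],[0,0,0],[0,0,0]],"roll":[0,0,0],"claw":[0.4,0.4,0.4]}'; python3 - <<'E'
from h import *
im=bot.get_image("side")[:,:,::-1];cv2.imwrite("pics/s20.png",crop(im,170,60,370,210,4))
im=bot.get_image("wrist")[:,:,::-1];cv2.imwrite("pics/w20.png",im)
E
```

```text
time: 44.07
tcp_pos: [0.5222, 0.1164, 0.2513]
eef_rot: [[0.981, -0.193, -0.002], [-0.193, -0.981, -0.006], [-0.001, 0.006, -1.0]]
wrist_force: [-3.5, -9.0, 8.3]
finger_gap: 0.101
```

View pics/s20.png

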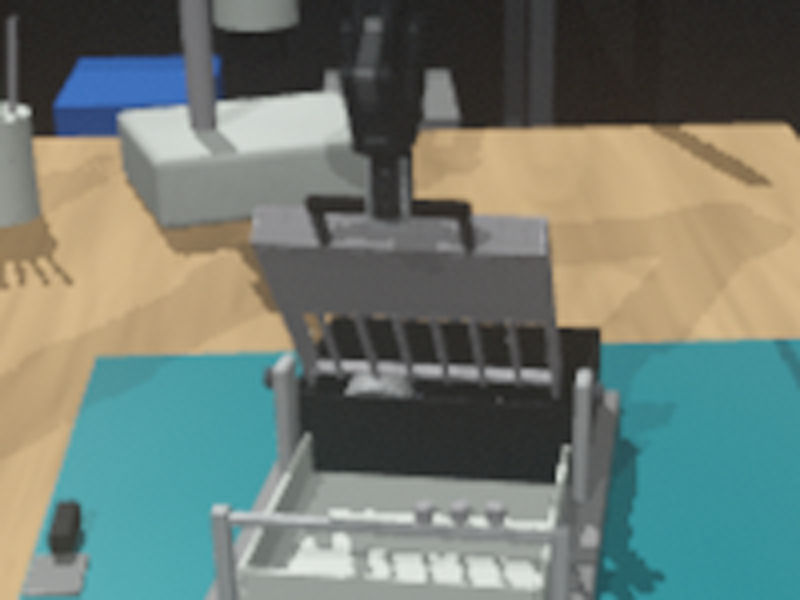

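View pics/w20.png

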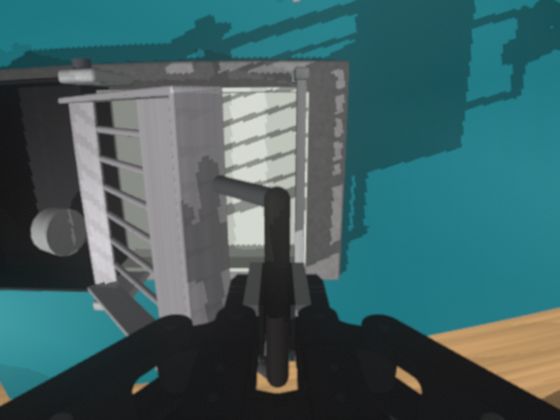

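```bash
python3 - <<'E'
from h import *
im=bot.get_image("top")[:,:,::-1];cv2.imwrite("pics/t20.png",crop(im,50,140,260,290,3.8))
E
```

```text
(no output)
```

View pics/t20.png

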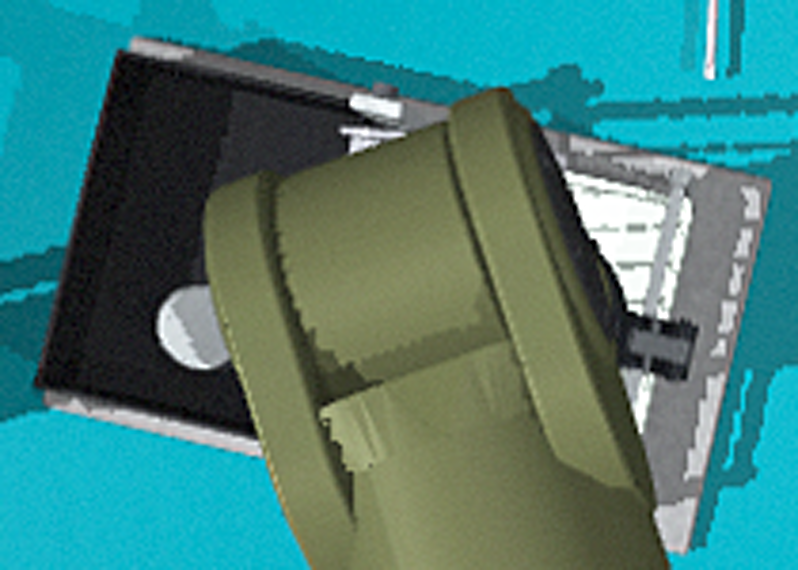

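```bash
python3 -m jog '{"dp":[[0,0.4,0.35],[0,0.5,0.5],[0,0.5,0.55],[0,0.48,0.58],[0,0.47,0.6],[0,0.45,0.63],[0,0.42,0.66],[0,0.4,0.68],[0,0.38,0.7],[0,0.37,0.71]],"roll":[0,0,0,0,0,0,0,0,0,0],"claw":[0.4,0.4,0.4,0.4,0.4,0.4,0.4,0.4,0.4,0.4]}';python3 -m jog '{"dp":[[0,0.38,0.8],[0,0.36,0.82],[0,0.35,0.85],[0,0.32,0.87],[0,0.3,0.88],[0,0.28,0.9],[0,0.25,0.9],[0,0,0],[0,0,0]],"roll":[0,0,0,0,0,0,0,0,0],"claw":[0.4,0.4,0.4,0.4,0.4,0.4,0.4,0.4,0.4]}'
python3 - <<'E'
from plant import bot
import numpy as np
s=bot.state();t=s["tcp_pos"]+[0,0,.0037]
h=np.array([.5495,.2640]);yd=np.array([.1853,.9827])
y=(t[:2]-h)@yd;print(y,t[2]-.085,np.arctan2(t[2]-.085,-y),np.hypot(y,t[2]-.085))
E
```

```text
time: 45.05
tcp_pos: [0.5133, 0.0708, 0.1907]
eef_rot: [[0.981, -0.195, -0.003], [-0.195, -0.981, -0.009], [-0.002, 0.009, -1.0]]
wrist_force: [-2.5, -12.8, 6.1]
finger_gap: 0.105
time: 45.8
tcp_pos: [0.509, 0.0489, 0.1295]
eef_rot: [[0.981, -0.195, -0.004], [-0.195, -0.981, -0.007], [-0.002, 0.008, -1.0]]
wrist_force: [-1.1, -11.6, 0.0]
finger_gap: 0.101
-0.2188598943574367 0.048175634895308364 0.21666561180774133 0.22409940909273812
```

```bash
python3 -m jog '{"dp":[[0,0.2,0.5],[0,0.16,0.6],[0,0.14,0.6],[0,0.12,0.6],[0,0.1,0.6],[0,0.08,0.6],[0,0.04,0.5],[0,0,0.4],[0,0,0.3],[0,0,0]],"roll":[0,0,0,0,0,0,0,0,0,0],"claw":[0.4,0.4,0.4,0.4,0.4,0.4,0.4,0.4,0.4,0.4]}';python3 -m jog '{"dp":[[0,0,0],[0,0,0],[0,0,0]],"roll":[0,0,0],"claw":[0.4,0.4,0.4]}'
```

```text
time: 46.63
tcp_pos: [0.508, 0.0439, 0.0826]
eef_rot: [[0.981, -0.193, -0.002], [-0.193, -0.981, -0.003], [-0.001, 0.003, -1.0]]
wrist_force: [1.2, -7.2, -2.8]
finger_gap: 0.105
time: 46.88
tcp_pos: [0.508, 0.0438, 0.083]
eef_rot: [[0.981, -0.193, -0.002], [-0.193, -0.981, -0.003], [-0.001, 0.004, -1.0]]
wrist_force: [0.4, -6.9, -2.2]
finger_gap: 0.103
```

```bash
python3 -m jog '{"dp":[[0,0.1,0.1],[0,0,0],[0,0,0],[0,0,0],[0,0,0],[0,0,0],[0,0,0]],"roll":[0,0,0,0,0,0,0],"claw":[0.4,1.4,2,2.6,2.6,2.6,2.6]}';python3 -m jog '{"dp":[[0,0,-0.5],[0,0,-1.5],[0,0,-2.5],[0,0,-3],[0,0,-3],[0,0,-3],[0,0,-2],[0,0,0],[0,0,0],[0,0,0]],"roll":[0,0,0,0,0,0,0,0,0,0],"claw":[2.6,2.6,2.6,2.6,2.6,2.6,2.6,2.6,2.6,2.6]}'
```

```text
time: 47.47
tcp_pos: [0.508, 0.0458, 0.0821]
eef_rot: [[0.982, -0.191, -0.0], [-0.191, -0.982, 0.0], [-0.0, -0.0, -1.0]]
wrist_force: [-0.6, 0.9, 0.9]
finger_gap: 0.3
time: 48.3
tcp_pos: [0.5076, 0.0453, 0.2364]
eef_rot: [[0.982, -0.191, -0.001], [-0.191, -0.982, -0.0], [-0.001, 0.0, -1.0]]
wrist_force: [-0.5, -0.6, -0.4]
finger_gap: 0.306
```

```bash
python3 -m jog '{"dp":[[0,3,-1],[0,3.8,0],[0,3.8,0],[0,3.8,0],[0,3.8,0],[0,3.8,0],[0,2,0],[0,0,0],[0,0,0],[0,0,0]],"roll":[0,0,0,0,0,0,0,0,0,0],"claw":[2.6,2.6,2.6,2.6,2.6,2.6,2.6,2.6,2.6,2.6]}'; python3 - <<'E'
from h import *
im=bot.get_image("side")[:,:,::-1];cv2.imwrite("pics/s21.png",im);cv2.imwrite("pics/s21c.png",crop(im,170,100,370,250,4))
im=bot.get_image("top")[:,:,::-1];cv2.imwrite("pics/t21.png",im);cv2.imwrite("pics/t21c.png",crop(im,50,140,260,290,3.8))
E
```

```text
time: 49.13
tcp_pos: [0.462, -0.1889, 0.2459]
eef_rot: [[0.982, -0.19, -0.002], [-0.19, -0.982, 0.002], [-0.002, -0.002, -1.0]]
wrist_force: [0.5, 0.1, 0.4]
finger_gap: 0.303
```

View pics/t21c.png

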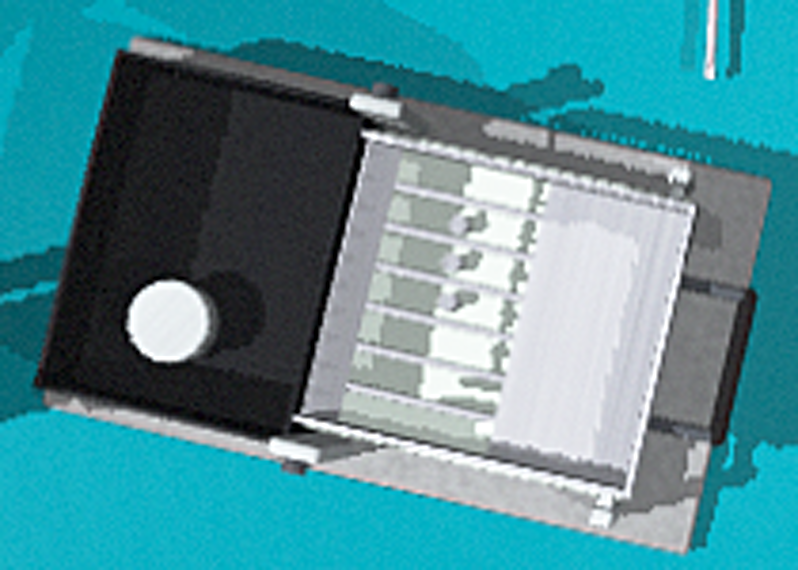

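View pics/s21.png

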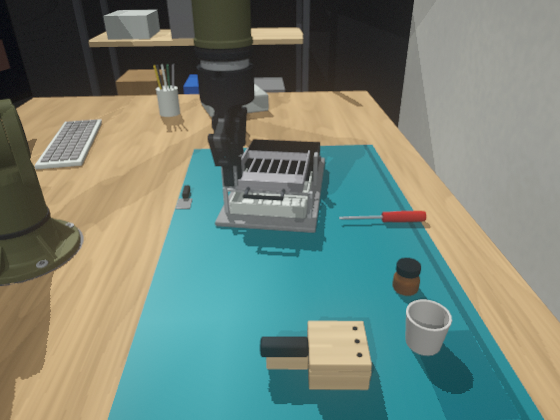

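View pics/s21c.png

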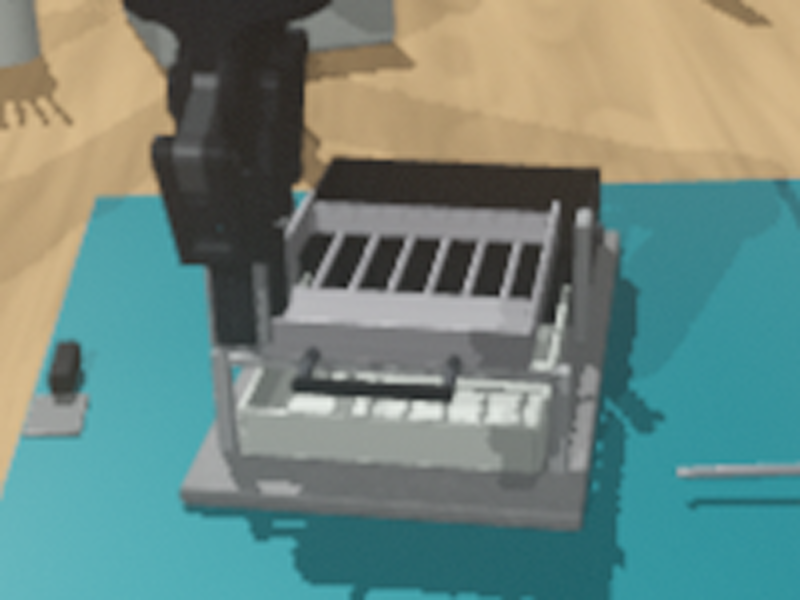

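View pics/t21.png

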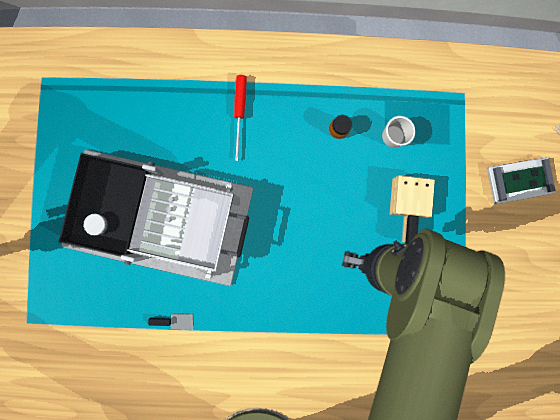

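```bash
python3 - <<'E'
from plant import bot
s=bot.state();print(s["time"],abs(s["joint_velocities"]).max());bot.close_job()
E
```

```text
49.2333 0.005728084575964482
the job is handed in; nothing more can be done
```

I handed the job in at 49 s, and my last pictures show every part of it done. `close_job` reports no verdict.

- **Scraper:** I took the larger one from the tray and slid its blade into the rack slot until the handle met the block. That contact read about 7 N. It still sat home in the final side picture.
- **Sorting:** Three spacers and one knob were on the mat. I stood the spacers on the solid plate, each in line with a slot, and set the knob to one side. At about 0.35 rad all three spacers were in the pan and the knob was still resting against the lip.
- **Tipping:** When I checked at about 0.85 rad the knob was already in the bin, earlier than the 1.1 rad you described. It lies flat, upside down.
- **Final state:** The tray is back level and released, the gripper is clear of everything, and the jar, screwdriver and cup look unmoved.

The only readings off plan were sideways forces of up to about 13 N at the bar while tipping and lowering, well under the limits. I judged the final positions by eye from the top and side pictures and did not measure them again.

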